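# Stack the damper mount parts on the stud

## Robot

A 7-joint arm with a two-finger parallel gripper is mounted at the origin on a cart in front of the work surface, level with it; the furniture and walls round the work are solid. World frame = base frame: x ahead of the robot, y to its left, z up, the work surface at z = 0. Lengths are in mm, angles in rad, forces in N, time in s.
With the tool pointing down it reaches from about 400 to 875 mm from the base axis. Payload 4.4 kg.
Tool frame: the origin (TCP) lies at the very end of the fingers, on their centre line; the grasp point (between the pads) lies 19 mm behind it (ctrl.pinch_z is the z of the grasp point in the tool frame, in mm); z points along the fingers, x is the direction in which the jaws open and shut, and the axes are right-handed (so a half turn about z gives the same grasp; the last joint's range is limited). The gripper opens to 85 mm and grips with 20 to 120 N. Pads are 22 mm wide; open, the fingers measure 114 mm over their backs; the gripper's body (76 mm by 85 mm) begins 54 mm behind the grasp point. The pads swing forward as they close: fully open they stand 13 mm farther back than shut.
Start: joints at [-1.355, 0.628, 0.038, 1.517, -0.027, 0.996, -0.02], TCP at [180.731, 624.383, 231.313] pointing down, gripper open.
Joint ranges: [-3.06, 3.06], [-0.37, 2.12], [-1.25, 1.32], [0.18, 2.47], [-1.1, 4.24], [0.23, 1.98], [-2.94, 2.94]. Speed limits (rad/s): [2.57, 2.57, 3.14, 3.14, 3.14, 3.14, 3.14].

## Interface

Orientations are given as [roll, pitch, yaw] about the fixed x, y, z axes, in that order (R = Rz(yaw) Ry(pitch) Rx(roll)).
In Python, from cell import sensors, get_image, order, ctrl gives the robot as it stands.
- The arm moves only by the tool arm_command, never from a script. Its argument "rows" is a list that holds one entry, the list of rows, each a list of 6 numbers: the shift along the tool's x, y, z in mm, then the turn, a rotation vector about the tool's x, y, z in degrees. A call has 1 to 20 rows; each row is the pose to reach, as a shift and turn from the pose commanded when the call began, along the tool's axes at that moment; what a row does not reach only later rows make up. A row lasts 1/12 s, in which the tool goes at most 41.7 mm and 7.16 degrees, less where a joint would pass 70% of its speed; a pose out of reach is approached as far as the arm can. A call with a gripper value outside its range is refused whole. "claw" is the opening, from -1 (shut) to 1 (fully open), set as the call begins (left out, the last holds). The fingers move at their own pace and stop on an object; the grip force is fixed at half the most. Time passes only in rows, so rows that repeat a pose let the fingers close. It gives the time, the measured TCP pose, the force and the opening at its end, in the units of the state.
- sensors.read_state(): the state, without advancing time (a new reading comes with each control period).
- get_image(name): name is "side" or "top" or "wrist"; returns a dict with "pixels" (420x560x3 uint8, red, green, blue), "z_map" (420x560 float32, mm along the optical axis (not along the pixel's ray), 0 where there is no reading), "K" (3x3 intrinsics, pixels), "k1" (the pictures are not rectified: a ray, as slopes to the right and down, at radius r is drawn at 1 + k1 r^2 times it, then the intrinsics apply), "pose" (4x4, takes a point from camera to world coordinates). Camera axes: x right, y up, looking along -z (the intrinsics and any distortion apply to the point x, -y, -z); pixel columns grow to the right and rows downward; lengths in mm; the calibration is good to about 2 mm. A picture is of the moment at which its call begins.
- order.finish_job(): hands the job in, once; it reports no verdict.
The state is a dict: "clock": time; "qpos": joint angles; "qd": joint speeds; "tau": joint torques, N m; "eef_pos": TCP position; "tool_rot": TCP orientation; "force": force on the tool from outside, world axes, zero at the start; "torque": the same for the moment, N m; "width": finger opening in mm.
Only numpy, scipy, OpenCV 4.12 (cv2) and the standard library are available. Lean on these libraries where they do the work, as an engineer would, in place of code of your own. Each camera call takes 0.05 s, during which the arm holds its last target.

## Task

Build up the damper mounting on the upright stud of the blue stand: thread on the steel washer first, then the black bush, then the brass spacer, and the red bush last on top. Each part must sit flat on the one below it, with the stud through its bore, and be left standing free.

Things in the scene. Friction and masses are not known exactly. Their poses are not given: they have to be found in the camera images.
- shoulder (a point): The blue assembly stand, fixed to the bench: a blue disc of 80 mm diameter, 12 mm high; on it a dark steel shoulder disc of 44 mm diameter, 8 mm high, its flat top 20 mm above the bench; from its middle rises a steel stud of 12 mm diameter, its tip 42 mm above the shoulder, the last 8 mm tapering to 5 mm diameter. The point is the middle of the shoulder's top face, on the stud's axis; z points up along the stud.
- washer_mid (a point): Thick bare-steel washer, 56 mm outer diameter, 10 mm high. Its bore is 18 mm and goes right through; both faces are flat and alike. Loose, lies flat at the start. The point is its centre, half-way up; z is the axis of the bore.
- black_bush_mid (a point): Black rubber-coloured bush (rigid), 44 mm outer diameter, 14 mm high. Its bore is 18 mm and goes right through; both faces are flat and alike. Loose, lies flat at the start. The point is its centre, half-way up; z is the axis of the bore.
- brass_spacer_mid (a point): Small brass-coloured spacer ring, 34 mm outer diameter, 10 mm high. Its bore is 18 mm and goes right through; both faces are flat and alike. Loose, lies flat at the start. The point is its centre, half-way up; z is the axis of the bore.
- red_bush_mid (a point): Red bush (rigid), 44 mm outer diameter, 12 mm high; stacked last, its top stands 4 mm above the stud's tip. Its bore is 18 mm and goes right through; both faces are flat and alike. Loose, lies flat at the start. The point is its centre, half-way up; z is the axis of the bore.
There are look-alikes about, which are no part of the job. Of the things that look like the part that bears washer_mid, the largest one is meant. There is more than one size of the part that bears red_bush_mid; the job needs the smaller.

How it is judged (in metres and radians):
On the way, in this order (a step that is already met when the one before it is completed fails the run):
1. the steel washer is on the stud, down on the shoulder (horizontal distance between washer_mid and shoulder below 0.008 m and z of washer_mid in the frame of shoulder between 0.001 and 0.009 m and angle between washer_mid's own z axis and vertical below 0.12 rad), for 0.2 s.
2. the black bush is on the stud, flat on the washer (horizontal distance between black_bush_mid and shoulder below 0.008 m and z of black_bush_mid in the frame of shoulder between 0.013 and 0.021 m and angle between black_bush_mid's own z axis and vertical below 0.12 rad), for 0.2 s.
3. the brass spacer is on the stud, flat on the black bush (horizontal distance between brass_spacer_mid and shoulder below 0.008 m and z of brass_spacer_mid in the frame of shoulder between 0.025 and 0.033 m and angle between brass_spacer_mid's own z axis and vertical below 0.12 rad), for 0.2 s.
4. the red bush is on the stud, flat on the brass spacer (horizontal distance between red_bush_mid and shoulder below 0.008 m and z of red_bush_mid in the frame of shoulder between 0.036 and 0.044 m and angle between red_bush_mid's own z axis and vertical below 0.12 rad), for 0.2 s.
At the end, for the whole second after the job is handed in: On the stud, from the shoulder up: steel washer, black bush, brass spacer, red bush; each within 8 mm of the stud's axis, within 4 mm of its proper height, level within 0.12 rad, resting there released (all of step 1 and all of step 2 and all of step 3 and all of step 4); the robot touches nothing.
It also fails if it takes over 96 s, if anything falls off the work surface, if the arm or the gripper's body presses on something with over 40 N, if the wrist force passes 120 N, or if a joint passes its speed limit or range.

## Working session

There is one attempt and no reset: what is moved stays moved. The work goes in short steps, Python scripts to look and compute and a tool call to move; the robot and the scene stay as the last step left them, time stands still between calls to the robot, and variables do not carry over. Pictures are saved under pics/ and viewed, and the job is handed in when it is done.

Besides the shell and the picture viewer there is one more tool, called in YAML: its name, and indented under it one key for each argument. arm_command: Moves the arm, as the interface text tells. Its arguments: {"type":"object","properties":{"rows":{"type":"array","items":{"type":"array","items":{"type":"array","items":{"type":"number"}}}},"claw":{"type":"number"}},"required":["rows"]}

```bash
ls; mkdir -p pics; python3 - <<'E'
from cell import sensors,get_image,order,ctrl
import cv2,numpy as np
s=sensors.read_state();print({k:np.round(v,3).tolist() for k,v in s.items()},ctrl.pinch_z)
for n in ["top","side","wrist"]:
    d=get_image(n);cv2.imwrite(f"pics/a_{n}.png",d["pixels"][:,:,::-1]);print(n,d["K"].tolist(),d["k1"],np.round(d["pose"],3).tolist())
    np.savez(f"a_{n}.npz",**d)
E
```

```text
pics
{'clock': 0.0, 'qpos': [-1.355, 0.629, 0.038, 1.518, -0.027, 0.996, -0.02], 'qd': [0.002, 0.0, -0.0, 0.001, -0.0, 0.001, -0.001], 'tau': [0.0, -56.339, 1.227, -19.345, 0.011, 0.01, -0.0], 'eef_pos': [180.532, 623.761, 230.397], 'tool_rot': [3.142, 0.002, 1.289], 'force': [0.473, -0.137, 0.042], 'torque': [-0.002, 0.038, 0.006], 'width': 85.752} -18.700000000000003
top [[473.07311057421924, 0.0, 273.4722202213485], [0.0, 473.07311057421924, 203.1868084434423], [0.0, 0.0, 1.0]] -0.05110224740209989 [[0.023, 0.998, -0.06, 508.494], [-1.0, 0.024, 0.01, -42.678], [0.012, 0.06, 0.998, 978.075], [0.0, 0.0, 0.0, 1.0]]
side [[534.5383213821874, 0.0, 279.3072761547573], [0.0, 534.5383213821874, 197.28110255881384], [0.0, 0.0, 1.0]] 0.03310731056718315 [[0.997, 0.051, -0.056, 517.415], [-0.075, 0.619, -0.782, -934.63], [-0.005, 0.784, 0.621, 773.304], [0.0, 0.0, 0.0, 1.0]]
wrist [[304.2781570463134, 0.0, 282.35762760007066], [0.0, 304.2781570463134, 208.9401492024302], [0.0, 0.0, 1.0]] 0.008094489859432931 [[0.279, -0.915, -0.292, 105.543], [0.96, 0.266, 0.086, 645.572], [-0.001, -0.304, 0.953, 373.264], [0.0, 0.0, 0.0, 1.0]]
```

View pics/a_top.png

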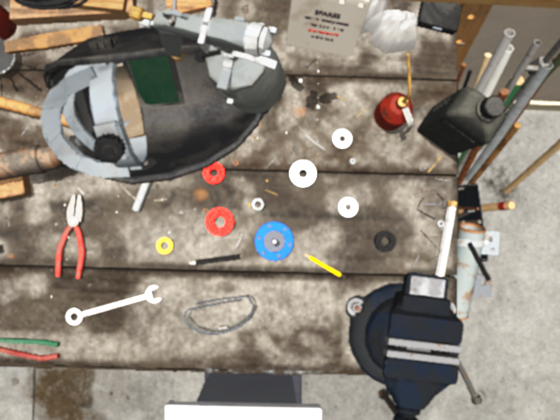

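View pics/a_side.png

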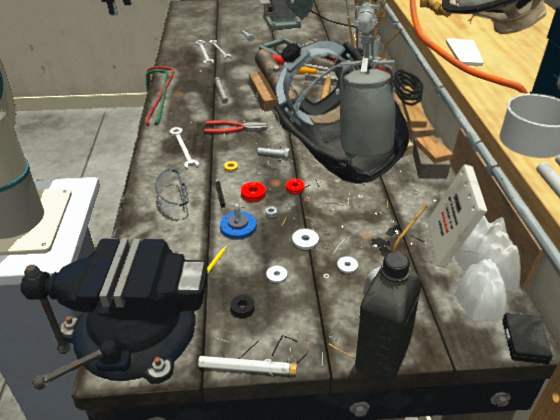

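View pics/a_wrist.png

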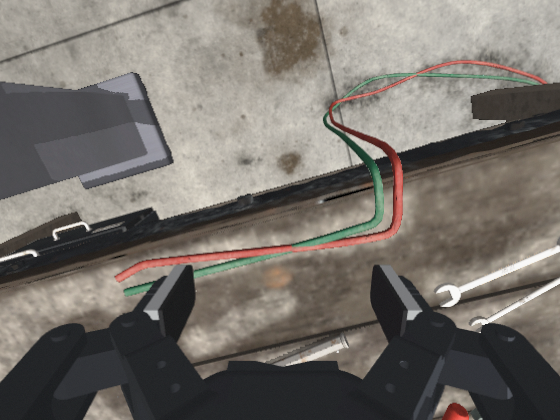

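The top view gives these candidates:
- **Washers:** (303,173) is largest. (342,138), (348,207) and the nut at (258,204) are smaller.
- **Red bushes:** (214,173) is small and (219,222) is large.
- **Black bush:** (385,241).
- **Brass spacer:** (165,246).
- **Stand:** (274,241).

Next I measure diameters and positions.

```bash
cat > h.py <<'E'
import numpy as np,cv2
from cell import sensors,get_image,order,ctrl
def cloud(d):
    K=d["K"];h,w=d["z_map"].shape
    u,v=np.meshgrid(np.arange(w),np.arange(h))
    p=np.stack([u,v],-1).reshape(-1,1,2).astype(np.float64)
    n=cv2.undistortPoints(p,K,np.array([float(d["k1"]),0,0,0,0]))[:,0].reshape(h,w,2)
    z=d["z_map"].astype(float)
    c=np.stack([n[...,0]*z,-n[...,1]*z,-z],-1)
    P=d["pose"]
    W=c@P[:3,:3].T+P[:3,3]
    W[z==0]=np.nan
    return W
def project(d,p):
    P=np.linalg.inv(d["pose"]);c=P[:3,:3]@np.asarray(p,float)+P[:3,3]
    x,y=c[0]/-c[2],-c[1]/-c[2];r=1+float(d["k1"])*(x*x+y*y)
    return d["K"][0,0]*x*r+d["K"][0,2],d["K"][1,1]*y*r+d["K"][1,2]
def ring(W,c,rad,zlo,zhi):
    """points near c xy within rad, z in range: centre by min enclosing circle"""
    m=(np.hypot(W[...,0]-c[0],W[...,1]-c[1])<rad)&(W[...,2]>zlo)&(W[...,2]<zhi)
    if m.sum()<8:return None
    q=W[m]
    cc,r=cv2.minEnclosingCircle(q[:,:2].astype(np.float32))
    return np.round(cc,1),round(r,1),round(float(np.median(q[:,2])),1),int(m.sum())
E
python3 - <<'E'
from h import *
for n in ["top","side"]:
    d=dict(np.load(f"a_{n}.npz"));W=cloud(d)
    if n=="top":
        T=W
        px=dict(washer=(303,173),w2=(342,138),w3=(348,207),nut=(258,204),red_s=(214,173),red_L=(219,222),black=(385,241),brass=(165,246),stand=(274,241))
        C={}
        for k,(u,v) in px.items():C[k]=np.nanmean(T[v-2:v+3,u-2:u+3].reshape(-1,3),0)
        g=T[280:290,100:300].reshape(-1,3);print("bench z",np.nanmedian(g[:,2]))
    for k in px:
        print(n,k,np.round(C[k],1),ring(W,C[k],45 if k!="nut" else 20,4,30),ring(W,C[k],45,30,70) if k=="stand" else "")
d=dict(np.load("a_top.npz"));i=d["pixels"][110:270,140:420,::-1];cv2.imwrite("pics/crop.png",cv2.resize(i,None,fx=2.8,fy=2.8,interpolation=cv2.INTER_CUBIC))
E
```

```text
bench z -0.4516195146539985
top washer [ 632.6 -113.1   -4.8] (array([ 633.5, -113. ]), 42.5, 10.5, 536) 
top w2 [ 7.077e+02 -1.932e+02  7.000e-01] (array([ 704.9, -192.7]), 43.0, 7.7, 290) 
top w3 [ 5.634e+02 -2.078e+02 -4.000e-01] (array([ 557.1, -210. ]), 37.6, 7.8, 277) 
top nut [ 5.652e+02 -2.080e+01  1.000e-01] (array([563.5, -17.8]), 15.8, 13.2, 99) 
top red_s [6.275e+02 7.220e+01 4.000e-01] (array([616.4,  79.1]), 33.7, 12.7, 293) 
top red_L [5.26e+02 5.88e+01 3.00e-01] (array([527.4,  59.4]), 42.5, 15.9, 555) 
top black [ 4.946e+02 -2.859e+02 -3.000e-01] (array([ 496. , -285.1]), 43.3, 13.9, 352) 
top brass [4.739e+02 1.686e+02 4.000e-01] (array([474.7, 168. ]), 40.4, 10.0, 181) 
top stand [490.7 -54.9  58.9] (array([490.7, -51.6]), 43.1, 13.5, 1161) (array([489.6, -55. ]), 6.3, 57.7, 34)
side washer [ 632.6 -113.1   -4.8] (array([ 640.2, -114.4]), 38.2, 8.9, 397) 
side w2 [ 7.077e+02 -1.932e+02  7.000e-01] (array([ 706.2, -193.5]), 22.1, 6.5, 221) 
side w3 [ 5.634e+02 -2.078e+02 -4.000e-01] (array([ 562.5, -208.1]), 20.9, 6.7, 228) 
side nut [ 5.652e+02 -2.080e+01  1.000e-01] (array([562.6, -23.3]), 14.0, 11.0, 88) 
side red_s [6.275e+02 7.220e+01 4.000e-01] (array([628.5,  68.8]), 24.3, 10.2, 191) 
side red_L [5.26e+02 5.88e+01 3.00e-01] (array([526. ,  55.1]), 31.4, 13.8, 373) 
side black [ 4.946e+02 -2.859e+02 -3.000e-01] (array([ 493.8, -285.9]), 23.2, 12.6, 390) 
side brass [4.739e+02 1.686e+02 4.000e-01] (array([473.7, 165. ]), 18.9, 8.5, 84) 
side stand [490.7 -54.9  58.9] (array([488.9, -57.7]), 41.9, 11.9, 739) (array([488.3, -58.7]), 7.6, 47.5, 70)
```

View pics/crop.png

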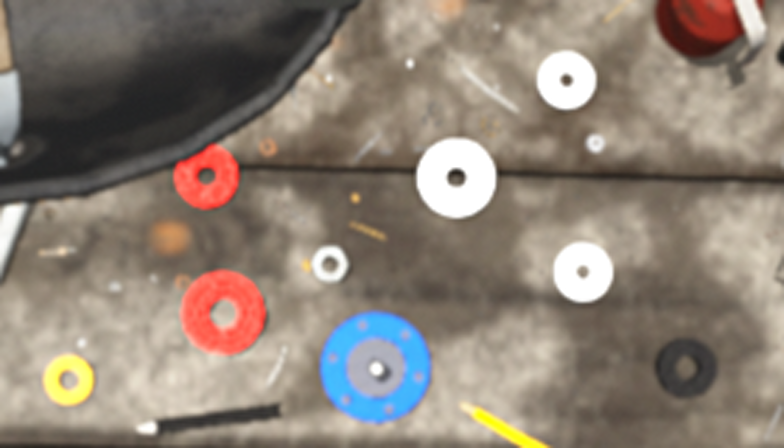

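```bash
python3 - <<'E'
from h import *
d=dict(np.load("a_top.npz"));T=cloud(d);S=cloud(dict(np.load("a_side.npz")))
A=np.concatenate([T.reshape(-1,3),S.reshape(-1,3)]);A=A[np.isfinite(A).all(1)]
# 30mm grid of max heights
xs=np.arange(330,800,30);ys=np.arange(270,-431,-30)
print("      "+" ".join(f"{y:4d}" for y in ys))
for x in xs[::-1]:
    r=[]
    for y in ys:
        m=(abs(A[:,0]-x)<15)&(abs(A[:,1]-y)<15)
        r.append(f"{np.percentile(A[m,2],97):4.0f}" if m.sum()>3 else "   .")
    print(x," ",*r)
# colour-seg centres in top
rgb=d["pixels"].astype(int);R,G,B=rgb[...,0],rgb[...,1],rgb[...,2]
def fit(mask,c,rad,h):
    m=mask&(np.hypot(T[...,0]-c[0],T[...,1]-c[1])<rad)
    cnt=max(cv2.findContours(m.astype(np.uint8),cv2.RETR_EXTERNAL,cv2.CHAIN_APPROX_NONE)[0],key=cv2.contourArea)
    (u,v),ax,_=cv2.fitEllipse(cnt)
    n=cv2.undistortPoints(np.array([[[u,v]]],float),d["K"],np.array([float(d["k1"]),0,0,0,0]))[0,0]
    ray=d["pose"][:3,:3]@np.array([n[0],-n[1],-1]);o=d["pose"][:3,3];t=(h-o[2])/ray[2];p=o+t*ray
    return np.round(p,1),np.round((u,v),1),np.round(np.array(ax)*t/473.,1)
red=(R>150)&(G<90)&(B<90);wh=(R>215)&(G>215)&(B>215);ye=(R>170)&(G>140)&(B<80);bl=(B>150)&(R<90);bk=(R+G+B<170)
for k,a in dict(washer=(wh,(633,-113),40,9),red_s=(red,(627,72),40,11),red_L=(red,(527,59),45,14),brass=(ye,(475,168),40,9),stand=(bl,(490,-55),60,12),black=(bk,(495,-285),32,13),w2=(wh,(706,-193),35,6),w3=(wh,(562,-208),35,6)).items():print(k,*fit(*a))
E
```

```text
270  240  210  180  150  120   90   60   30    0  -30  -60  -90 -120 -150 -180 -210 -240 -270 -300 -330 -360 -390 -420
780    273  277  282  299  299  425  422  456  446  459  462  462  462  496  489  479  474  473  472  463  464  463  463  464
750    279  292  295  300  300  422  456  460  443  448  451  350    3    3    3    3    3    4  106  159   74  181  214  230
720    275  278  282  283   42   50   58  305  438  446  450  259    4    4    3   10   10    3   68  102   87  189  234  234
690    251  283  285  285   70   83   95  108  284  156  145    3    6    4    5   10    9    3    3    3    3    3  202  210
660    148  136  292  293  109  123  133  146  158  153    4    3   11   13    5    4    4    3    3    3    3    6    5  160
630    201  181  305  302  147  159  167  166  160    3    3    3   13   13   10    3    3    3    3    3    3    4    3    3
600    189  176  290  287  168  170  168   14    4    4    3    3   12   13    3    3    3    3    3    3    3    3    4    3
570      3   17   19    4    3    3    3    3    3   15   15    3    3    3    3    9   10    4    
[... 646 characters left out ...]
   19   12
390      3    3    9    9    2    2    3    3   38   40    2    2    3    2    3    3   21   27  153  152  152  151   26   10
360      9    8    9    9    2   40   38   36   33   41   40    3    2    3    3    2   41   59  164  164  164  163  162   39
330      5    3    2    2    2   43   41    3   44   45    2    2    3    3    3    3   31  161  163  164  164  163  162   30
washer [ 630.8 -111.2    9. ] [302.6 173. ] [55.5 56.1]
red_s [630.7  80.1  11. ] [209.6 170.7] [22.8 41.7]
red_L [528.2  55.2  14. ] [220.1 220.8] [24.9 33.6]Traceback (most recent call last):
  File "<stdin>", line 23, in <module>
  File "<stdin>", line 17, in fit
ValueError: max() iterable argument is empty
```

```bash
python3 - <<'E'
from h import *
d=dict(np.load("a_top.npz"));T=cloud(d);d2=dict(np.load("a_side.npz"));S=cloud(d2)
for nm,A in (("top",T),("side",S)):
  A=A.reshape(-1,3);A=A[np.isfinite(A).all(1)]
  print(nm);xs=np.arange(560,721,10);ys=np.arange(160,-21,-10)
  print("      "+" ".join(f"{y:4d}" for y in ys))
  for x in xs[::-1]:
    r=[]
    for y in ys:
        m=(abs(A[:,0]-x)<5)&(abs(A[:,1]-y)<5)
        r.append(f"{np.max(A[m,2]):4.0f}" if m.sum()>0 else "   .")
    print(x," ",*r)
i=d["pixels"][120:230,160:280,::-1];j=d2["pixels"][110:220,200:420,::-1]
cv2.imwrite("pics/crop2.png",cv2.resize(i,(600,550),interpolation=cv2.INTER_CUBIC))
cv2.imwrite("pics/crop3.png",cv2.resize(j,None,fx=3.6,fy=3.6,interpolation=cv2.INTER_CUBIC))
for u,v in((214,173),(208,168),(220,178),(219,222),(210,222),(165,240),(385,235),(385,241),(378,241)):print(u,v,d["pixels"][v,u],np.round(T[v,u],1))
E
```

```text
top
       160  150  140  130  120  110  100   90   80   70   60   50   40   30   20   10    0  -10  -20
720     35   38   40   41   43   47   49   50   53   57   62   68  307  337  340  315  444  447  451
710     41   42   44   49   52   55   57   60   62   65   70   77   84  336  338  314  315  289  281
700     50   50   52   56   61   64   66   70   73   80   81   91   96  102  336  283  146  148  147
690     58   62   64   66   70   76   78   82   87   90   97  102  109  115  124  130  152  150  142
680     69   72   76   79   85   87   93   96  101  103  112  115  121  127  137  154  151  146    3
670     82   84   88   95   97  101  106  109  113  115  123  128  135  142  155  155  150    3    5
660     97   97   99  106  110  113  118  121  126  128  135  141  151  157  158  154    3    3    4
650    107  111  113  120  126  127  132  133  140  142  146  158  162  160  156    4    4    3    3
640    116  123  127  131  135  139  144  149  151  156  164  164  163  157    5    3    3    3    5
630    131  136  141  145  149  154  155  161  167  166  167  164  155    3    5    4 
[... 2225 characters left out ...]
1    1    3    2
580      1    1    1    1   -0    1   -0    1    1    1    1    1    0   -0    1    2   -0    2   13
570     -1    1    1    1    0    0    0    1    2    2    1    1    1    1    1    1    0   13   14
560      1    2    1    1   -0    0    0    2   -0    2    1   -0   -1   -0    1   -0    .   14   12
214 173 [104  99  88] [627.7  72.4  -1.3]
208 168 [255  97  82] [636.1  83.5  11.9]
220 178 [255 118 102] [616.   58.2  12.1]
219 222 [203 191 174] [526.   58.7   0.6]
210 222 [255 105  88] [525.3  75.4  16.2]
165 240 [255 255 119] [486.5 167.2   8.9]
385 235 [65 63 63] [ 507.  -282.1   14.5]
385 241 [117 106  92] [ 494.6 -285.7    0.6]
378 241 [61 59 58] [ 494.4 -268.1   13.1]
```

View pics/crop2.png

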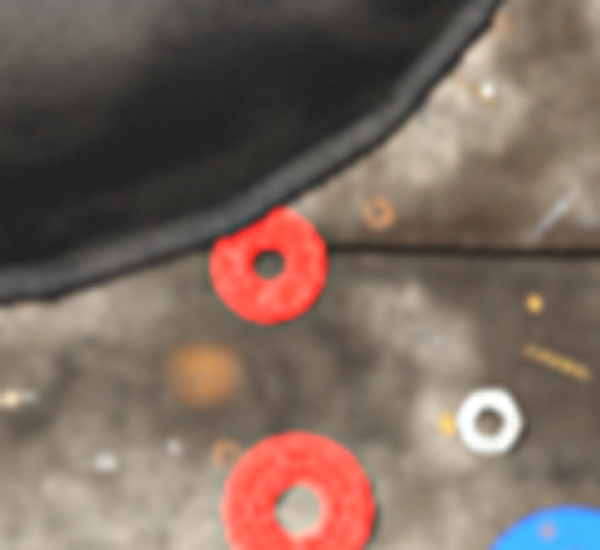

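View pics/crop3.png

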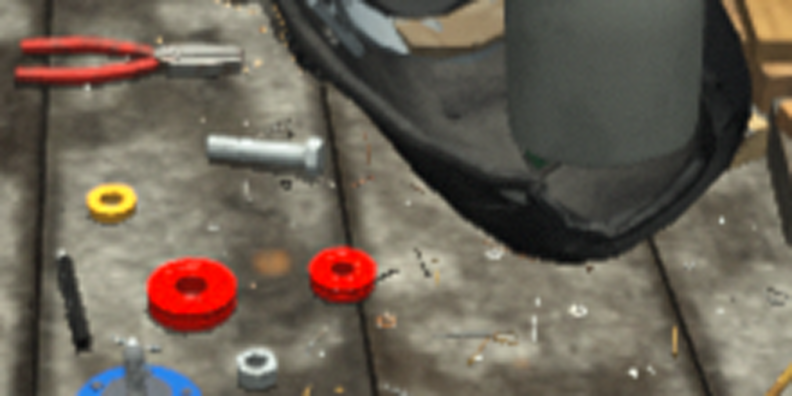

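```bash
python3 - <<'E'
from h import *
d=dict(np.load("a_top.npz"));T=cloud(d);d2=dict(np.load("a_side.npz"));S=cloud(d2)
for nm,A in (("top",T),("side",S)):
  A=A.reshape(-1,3);A=A[np.isfinite(A).all(1)]
  print(nm);xs=np.arange(400,541,10);ys=np.arange(-200,-421,-10)
  print("      "+" ".join(f"{y:4d}" for y in ys))
  for x in xs[::-1]:
    r=[]
    for y in ys:
        m=(abs(A[:,0]-x)<5)&(abs(A[:,1]-y)<5)
        r.append(f"{np.max(A[m,2]):4.0f}" if m.sum()>0 else "   .")
    print(x," ",*r)
rgb=d["pixels"].astype(int);R,G,B=rgb[...,0],rgb[...,1],rgb[...,2]
def fit(mask,c,rad,h):
    m=mask&(np.hypot(T[...,0]-c[0],T[...,1]-c[1])<rad)
    cnt=max(cv2.findContours(m.astype(np.uint8),cv2.RETR_EXTERNAL,cv2.CHAIN_APPROX_NONE)[0],key=cv2.contourArea)
    (u,v),ax,_=cv2.fitEllipse(cnt)
    n=cv2.undistortPoints(np.array([[[u,v]]],float),d["K"],np.array([float(d["k1"]),0,0,0,0]))[0,0]
    ray=d["pose"][:3,:3]@np.array([n[0],-n[1],-1]);o=d["pose"][:3,3];t=(h-o[2])/ray[2];p=o+t*ray
    return np.round(p,1),np.round((u,v),1),np.round(np.array(ax)*t/473.,1)
red=(R-G>70)&(R-B>70);wh=(R>215)&(G>215)&(B>215);ye=(R>150)&(G>120)&(R-B>70)&(R-G<60);bl=(B-R>60);bk=(R+G+B<220)
for k,a in dict(washer=(wh,(633,-113),40,9),red_s=(red,(627,72),40,11),red_L=(red,(527,59),45,14),brass=(ye,(475,168),40,9),stand=(bl,(490,-55),60,12),black=(bk,(495,-285),32,13),w2=(wh,(706,-193),35,6),w3=(wh,(562,-208),35,6)).items():print(k,*fit(*a))
E
```

```text
top
      -200 -210 -220 -230 -240 -250 -260 -270 -280 -290 -300 -310 -320 -330 -340 -350 -360 -370 -380 -390 -400 -410 -420
540     11   11    3    3    3    3    4    6    3    3    4    4    3    5    5    4    4    2    5    6    4   18   21
530      2    4    2    2    2    4    4    5    2    3    2    4    4    4    4    3    4    3    3    3    4   20   22
520      4    3    3    4    3    3    2    4   16   17    2    2    4    4    6    2    5    5    3    3   14   21   20
510      4    3    3    5    4    3    4   17   18   19   18    4    3    3    4    4    5    5    5    4   15   21   19
500      4    2    3    5    3    5   15   16   17   18   18   14    2    5    4    3    4    5    4    5   22   20   19
490      4    3    4    2    3    5   19   19   17   15   17   13    3    4    4    5    3    2    9    3   20   20   13
480      3    3    4    3    3    5   12   18   18   17   18    2    4    3    3    4    3    5    5    4   20   21   10
470      3    3    5    3    3    3    4    3   15   17    4    5    3    5    3    5    5    6    5   13   20   18    3
460    
[... 2503 characters left out ...]
  143  141    1   18   20   15    1
410      .    .    .    .    .    .    .    .    0  140  141  143  143  143  143  143  143  139    1    2    3    0    1
400      .    .    .    .    .    .    .    .  147  151  150  151  150  151  150  149  150  145    1    2    2    1    0
washer [ 630.8 -111.2    9. ] [302.6 173. ] [55.5 56.1]
red_s [626.   71.7  11. ] [213.6 173.1] [43.2 48.3]
red_L [527.6  57.1  14. ] [219.1 221.1] [60.  60.7]
brass [475.4 168.5   9. ] [164.2 245.4] [35.6 36.8]
stand [490.5 -54.9  12. ] [273.7 240.6] [79.3 79.6]
black [ 495.  -281.1   13. ] [384.3 240.8] [41.  43.2]
w2 [ 706.4 -191.8    6. ] [341.7 138.1] [40.6 41.1]
w3 [ 563.8 -206.3    6. ] [347.8 206.6] [41.5 41.7]
```

```bash
cat >> h.py <<'E'
from scipy.spatial.transform import Rotation as Ro
def pose():
    s=sensors.read_state();return np.array(s["eef_pos"]),Ro.from_euler("xyz",s["tool_rot"])
def plan(p,yaw_deg,tilt=0,verbose=True):
    """tilt deg about tool x: positive leans tool z toward tool +y (tool body toward tool -y)"""
    P,R=pose();Rt=Ro.from_euler("xyz",[np.pi,0,np.deg2rad(yaw_deg)])*Ro.from_rotvec([-np.deg2rad(tilt),0,0])
    sh=R.inv().apply(np.asarray(p,float)-P);rv=np.rad2deg((R.inv()*Rt).as_rotvec())
    print("row",np.round(np.r_[sh,rv],1).tolist(),"at",np.round(P,1),"rows~",int(max(np.linalg.norm(sh)/41.7,np.linalg.norm(rv)/7.16))+1)
def shot(n,name,crop=None,f=1):
    d=get_image(n);i=d["pixels"][:,:,::-1]
    if crop:i=i[crop[1]:crop[3],crop[0]:crop[2]]
    if f!=1:i=cv2.resize(i,None,fx=f,fy=f,interpolation=cv2.INTER_CUBIC)
    cv2.imwrite(f"pics/{name}.png",i);np.savez(f"{name}.npz",**d);return d
E
python3 -c "
from h import *
plan([631,-111,200],90)
P,R=pose();print(R.as_matrix().round(3))"
```

```text
row [-580.6, 637.0, 31.5, -0.0, 0.1, -16.1] at [180.6 623.9 230.6] rows~ 21
[[ 0.278  0.961 -0.   ]
 [ 0.961 -0.278 -0.001]
 [-0.001 -0.    -1.   ]]
```

arm_command:
  rows:
    - [[-290,318,0,0,0,-8],[-290,318,0,0,0,-8],[-290,318,0,0,0,-8],[-290,318,0,0,0,-8],[-290,318,0,0,0,-8],[-290,318,0,0,0,-8],[-290,318,0,0,0,-8],[-290,318,0,0,0,-8],[-290,318,0,0,0,-8],[-290,318,0,0,0,-8],[-581,637,10,0,0,-16],[-581,637,10,0,0,-16],[-581,637,30,0,0,-16],[-581,637,30,0,0,-16],[-581,637,30,0,0,-16],[-581,637,30,0,0,-16],[-581,637,30,0,0,-16],[-581,637,30,0,0,-16],[-581,637,30,0,0,-16],[-581,637,30,0,0,-16]]
  claw: 1

```text
clock: 1.82
eef_pos: [614.6, -85.1, 203.4]
tool_rot: [-3.141, -0.0, 1.568]
force: [1.4, 0.9, -0.5]
width: 85.6
```

arm_command:
  rows:
    - [[-26,16,0,0,0,0],[-26,16,0,0,0,0],[-26,16,0,0,0,0],[-26,16,0,0,0,0]]

```text
clock: 2.15
eef_pos: [629.4, -108.2, 203.2]
tool_rot: [-3.14, -0.001, 1.569]
force: [-0.0, 0.0, -0.7]
width: 85.5
```

```bash
python3 - <<'E'
from h import *
d=shot("wrist","b1")
P,R=pose();print(P,R.as_matrix().round(3).tolist());print(project(d,[631,-111,10]),project(d,[490,-55,62]))
E
```

```text
[ 629.38599923 -107.36786175  203.48935543] [[0.001, 1.0, -0.001], [1.0, -0.001, 0.001], [0.001, -0.001, -1.0]]
(np.float64(279.6665165137111), np.float64(186.05786489716436)) (np.float64(345.97147468049445), np.float64(33.79640523989494))
```

View pics/b1.png

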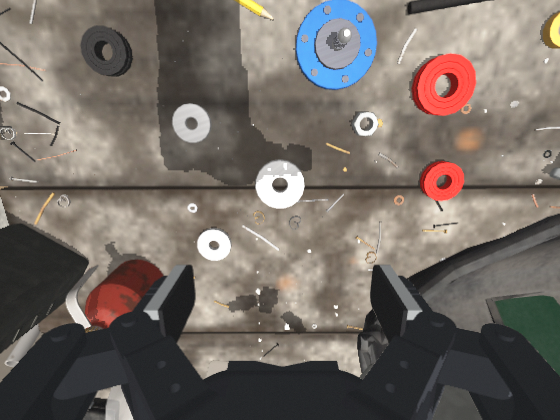

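```bash
cat >> h.py <<'E'
def ell(d,mask_fn,uv,rad,h):
    """ellipse fit of colour blob around pixel uv (outer contour), ray cut at height h"""
    rgb=d["pixels"].astype(int);m=mask_fn(rgb[...,0],rgb[...,1],rgb[...,2])
    v,u=np.mgrid[:m.shape[0],:m.shape[1]];m&=np.hypot(u-uv[0],v-uv[1])<rad
    cnt=max(cv2.findContours(m.astype(np.uint8),cv2.RETR_EXTERNAL,cv2.CHAIN_APPROX_NONE)[0],key=cv2.contourArea)
    cnt=cv2.convexHull(cnt);(a,b),ax,_=cv2.fitEllipse(cnt)
    return np.round(cut(d,(a,b),h),1),np.round((a,b),1),np.round(ax,1)
def cut(d,uv,h):
    n=cv2.undistortPoints(np.array([[uv]],float),d["K"],np.array([float(d["k1"]),0,0,0,0]))[0,0]
    r=d["pose"][:3,:3]@np.array([n[0],-n[1],-1]);o=d["pose"][:3,3];return o+(h-o[2])/r[2]*r
RED=lambda R,G,B:(R-G>70)&(R-B>70)
WH=lambda R,G,B:(R>200)&(G>200)&(B>200)
YE=lambda R,G,B:(R>150)&(G>110)&(R-B>70)&(R-G<70)
BL=lambda R,G,B:(B-R>60)
BK=lambda R,G,B:(R+G+B<200)
def topface(d,c,rad,zlo,zhi):
    W=cloud(d);m=(np.hypot(W[...,0]-c[0],W[...,1]-c[1])<rad)&(W[...,2]>zlo)&(W[...,2]<zhi)
    q=W[m];cc,r=cv2.minEnclosingCircle(q[:,:2].astype(np.float32))
    return np.round(cc,1),round(r,1),np.round(q.mean(0),1),int(m.sum())
E
python3 - <<'E'
from h import *
d=dict(np.load("b1.npz"))
print("washer",ell(d,WH,(280,184),32,9),topface(d,(631,-111),36,7,16))
print("red",ell(d,RED,(443,181),30,8),topface(d,(627,72),28,8,18))
print("stand",ell(d,BL,(338,44),55,12),topface(d,(490,-55),15,45,75))
print("black",ell(d,BK,(106,50),32,10),topface(d,(495,-283),30,10,20))
for n in("top","side"):
  e=dict(np.load(f"a_{n}.npz"));print(n,[topface(e,c,r,a,b) for c,r,a,b in (((631,-111),34,7,16),((627,72),28,8,18),((490,-55),15,45,75),((495,-283),28,10,20),((475,168),24,7,16))])
E
```

```text
washer (array([ 629.7, -110.9,    9. ]), array([279.8, 184.7]), array([46.9, 48.2])) (array([ 628.9, -111.2]), 27.9, array([ 628.1, -110.9,   10. ]), 1653)
red (array([625.7,  72.5,   8. ]), array([441.9, 180.4]), array([39.2, 44.4])) (array([625.8,  71.7]), 22.1, array([625.2,  71.3,  11.8]), 1049)
stand (array([487.8, -55. ,  12. ]), array([335.9,  43.8]), array([79.9, 91. ])) (array([489.5, -55.1]), 6.3, array([490.7, -56. ,  56.5]), 222)
black (array([ 494.1, -279.1,   10. ]), array([109.1,  51.7]), array([42.3, 52.2])) (array([ 493.5, -283. ]), 22.4, array([ 493.2, -282.4,   13.7]), 1572)
top [(array([ 630.1, -111.4]), 27.7, array([ 629.7, -111.4,   10.8]), 492), (array([626.4,  72.2]), 21.9, array([624.5,  71.1,  12.8]), 271), (array([489.6, -55. ]), 6.3, array([489.8, -54.8,  57.7]), 33), (array([ 493.9, -283.5]), 22.4, array([ 494.4, -283.6,   14.2]), 313), (array([475.1, 168.9]), 17.1, array([474.9, 168.3,  10.3]), 150)]
side [(array([ 628.7, -114. ]), 29.0, array([ 629.5, -114.5,    9.4]), 334), (array([628.5,  68.8]), 24.3, array([626.8,  69. ,  10.7]), 156), (array([487.9, -59. ]), 7.5, array([489.4, -59.9,  53.7]), 39), (array([ 493.9, -285.5]), 22.9, array([ 494.7, -285.9,   13. ]), 322), (array([475.4, 164. ]), 18.5, array([475.6, 163.5,   9. ]), 67)]
```

```bash
python3 - <<'E'
from h import *
d=dict(np.load("b1.npz"));W=cloud(d);P,R=pose()
for u,v in ((183,270),(190,272),(190,290),(185,320),(378,270),(372,290),(150,300),(120,340)):
    print(u,v,np.round(R.inv().apply(W[v,u]-P),1))
plan([629.5,-111.1,20],90)
E
```

```text
183 270 [-45.3 -11.  -21.3]
190 272 [-43.5  -7.9 -17.6]
190 290 [-43.4  -0.2 -20.4]
185 320 [-43.8   9.1 -29.5]
378 270 [ 41.8 -10.7 -21.3]
372 290 [ 41.8   3.  -15.9]
150 300 [-53.1  -7.5 -38.9]
120 340 [-49.8 -12.8 -67. ]
row [-4.0, 0.3, 183.5, -0.1, -0.1, -0.1] at [ 629.4 -107.4  203.5] rows~ 5
```

arm_command:
  rows:
    - [[-4,0,183,0,0,0],[-4,0,183,0,0,0],[-4,0,183,0,0,0],[-4,0,183,0,0,0],[-4,0,183,0,0,0],[-4,0,183,0,0,0],[-4,0,183,0,0,0]]
  claw: 0.55

```text
clock: 2.78
eef_pos: [629.5, -111.3, 20.5]
tool_rot: [-3.14, -0.001, 1.57]
force: [0.2, 0.4, 0.8]
width: 66.1
```

```bash
python3 - <<'E'
from h import *
d=shot("wrist","b2");W=cloud(d);P,R=pose();print(P,R.as_matrix().round(3).tolist()[0],sensors.read_state()["width"])
L=(W-P)@R.as_matrix()
for s in(-1,1):
    m=(s*L[...,0]>25)&(s*L[...,0]<60)&(abs(L[...,1])<13)&(W[...,2]>12+6)
    q=L[m];print(s,np.round(np.percentile(q[:,2],[90,98,100]),1),np.round(np.median(q[q[:,2]>np.percentile(q[:,2],90)],0),1))
print(ell(d,WH,project(d,[629.5,-111,9]),60,9),topface(d,(629.5,-111),31,7,13))
E
```

```text
[ 630.90859763 -111.91641924   22.05815005] [0.001, 1.0, 0.002] 66.28777099266618
-1 [-26.  -12.3  -4.9] [-32.7  -8.2 -18.1]
1 [-25.7 -12.2  -5.1] [ 33.7  -8.2 -18.1]
(array([ 629.5, -109.7,    9. ]), array([285.5, 258.1]), array([ 88.9, 105.3])) (array([ 629.3, -111.1]), 28.3, array([ 627.6, -111.2,   10. ]), 6420)
```

View pics/b2.png

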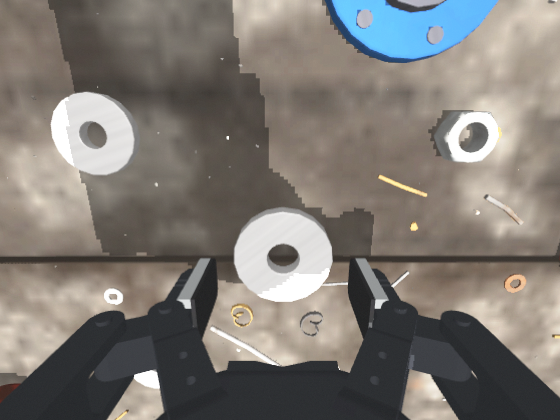

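arm_command:
  rows:
    - [[0,0,18,0,0,0],[0,0,20,0,0,0],[0,0,22,0,0,0],[0,0,22,0,0,0]]

```text
clock: 3.17
eef_pos: [630.8, -113.0, 0.2]
tool_rot: [3.14, 0.0, 1.569]
force: [0.5, 0.2, 0.5]
width: 66.2
```

```bash
python3 - <<'E'
from h import *
d=shot("wrist","b3",(130,170,430,400),2.6);print(sensors.read_state()["force"],pose()[0])
E
```

```text
[0.75775171 0.5197551  0.09573532] [ 6.30855378e+02 -1.13080924e+02  2.63264481e-01]
```

View pics/b3.png

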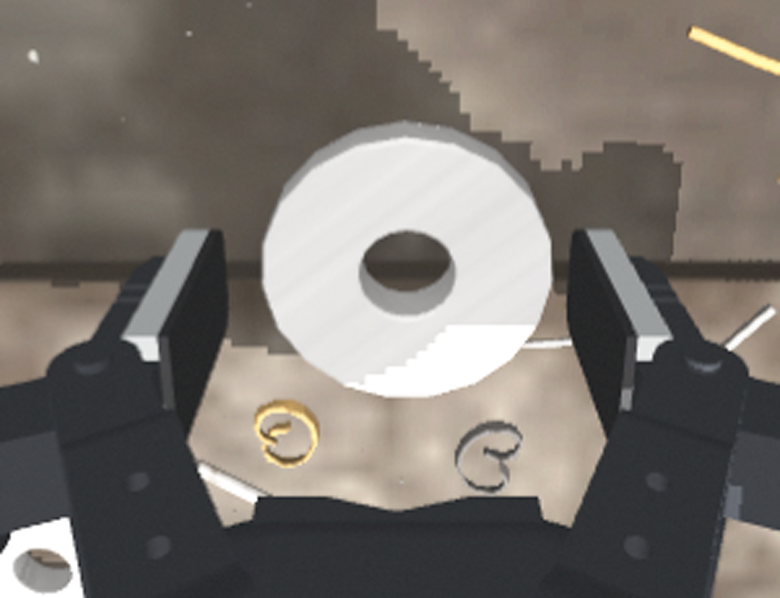

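arm_command:
  rows:
    - [[0,0,2,0,0,0],[0,0,2,0,0,0]]

```text
clock: 3.38
eef_pos: [630.4, -113.2, -2.6]
tool_rot: [3.141, 0.0, 1.568]
force: [-0.5, 0.5, -0.4]
width: 66.0
```

```bash
python3 - <<'E'
from h import *
d=get_image("wrist");W=cloud(d);P,R=pose();print(P,sensors.read_state()["force"])
# finger tips: pixels on front edge of pads; print column heights
for u in (185,190,195,200,205,210,215):
    print(u,[(int(v),W[v,u].round(0).tolist()) for v in range(250,300,12)])
E
```

```text
[ 630.20234641 -113.2108478    -2.73967538] [-0.06858649  0.71591179  0.37962998]
185 [(250, [619.0, -163.0, -0.0]), (262, [625.0, -163.0, -0.0]), (274, [623.0, -158.0, 16.0]), (286, [619.0, -153.0, 32.0]), (298, [618.0, -150.0, 42.0])]
190 [(250, [619.0, -160.0, -1.0]), (262, [626.0, -161.0, -1.0]), (274, [623.0, -156.0, 15.0]), (286, [619.0, -151.0, 32.0]), (298, [619.0, -148.0, 41.0])]
195 [(250, [619.0, -158.0, -1.0]), (262, [625.0, -158.0, -0.0]), (274, [619.0, -151.0, 24.0]), (286, [619.0, -148.0, 33.0]), (298, [619.0, -146.0, 41.0])]
200 [(250, [619.0, -155.0, -0.0]), (262, [619.0, -152.0, 13.0]), (274, [619.0, -149.0, 23.0]), (286, [619.0, -147.0, 32.0]), (298, [623.0, -146.0, 35.0])]
205 [(250, [620.0, -153.0, -2.0]), (262, [618.0, -149.0, 13.0]), (274, [618.0, -147.0, 24.0]), (286, [623.0, -146.0, 27.0]), (298, [628.0, -146.0, 28.0])]
210 [(250, [619.0, -150.0, -1.0]), (262, [619.0, -147.0, 12.0]), (274, [623.0, -147.0, 16.0]), (286, [627.0, -146.0, 19.0]), (298, [633.0, -147.0, 20.0])]
215 [(250, [619.0, -147.0, -1.0]), (262, [622.0, -146.0, 6.0]), (274, [628.0, -146.0, 8.0]), (286, [634.0, -146.0, 9.0]), (298, [638.0, -146.0, 12.0])]
```

arm_command:
  rows:
    - [[0,0,0,0,0,0],[0,0,0,0,0,0],[0,0,0,0,0,0],[0,0,0,0,0,0],[0,0,0,0,0,0],[0,0,0,0,0,0]]
  claw: -1

```text
clock: 3.93
eef_pos: [630.2, -113.1, -1.9]
tool_rot: [3.141, -0.0, 1.568]
force: [-2.2, 0.7, 8.5]
width: 53.4
```

arm_command:
  rows:
    - [[0,0,-40,0,0,0],[0,0,-80,0,0,0],[0,0,-100,0,0,0],[0,0,-100,0,0,0],[0,0,-100,0,0,0]]

```text
clock: 4.35
eef_pos: [630.7, -113.3, 98.0]
tool_rot: [3.139, 0.0, 1.568]
force: [1.0, 0.1, -0.9]
width: 53.3
```

```bash
python3 - <<'E'
from h import *
d=shot("wrist","b4",(130,150,430,380),2.6);P,R=pose();print(P,R.as_euler("xyz"),sensors.read_state()["force"])
W=cloud(d);L=(W-P)@R.as_matrix()
rgb=d["pixels"].astype(int);m=(rgb.min(-1)>130)&(np.hypot(L[...,0],L[...,1])<31)&(L[...,2]>-30)&(L[...,2]<25)
q=L[m];print(m.sum(),np.percentile(q[:,2],[2,20,50,80,98]).round(1))
t=q[q[:,2]<np.median(q[:,2])+2.5];print(cv2.minEnclosingCircle(t[:,:2].astype(np.float32)))
c=np.c_[t[:,:2],np.ones(len(t))];print("plane",np.linalg.lstsq(c,t[:,2],rcond=None)[0])
E
```

```text
[ 629.34694054 -113.06039557   96.43271453] [-3.14064327e+00 -1.75478935e-04  1.56831156e+00] [ 0.0846249  -0.42333416 -1.54346421]
8360 [-14.8 -14.  -13.5 -13.  -10.5]
((0.029797319322824478, -1.8856947422027588), 30.418193817138672)
plane [-5.48199814e-03 -6.09787723e-03 -1.35540181e+01]
```

View pics/b4.png

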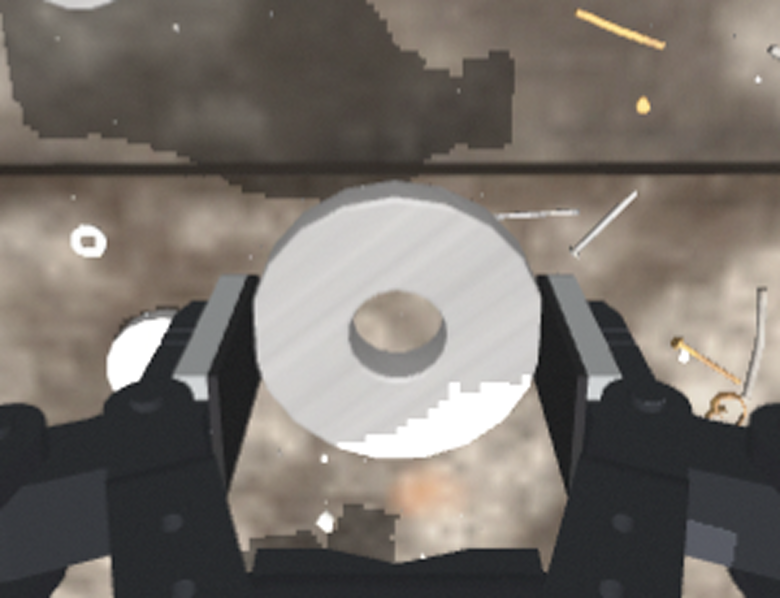

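arm_command:
  rows:
    - [[58,-140,0,0,0,0],[58,-140,0,0,0,0],[58,-140,0,0,0,0],[58,-140,0,0,0,0],[58,-140,0,0,0,0],[58,-140,10,0,0,0],[58,-140,15,0,0,0],[58,-140,15,0,0,0]]

```text
clock: 5.07
eef_pos: [490.1, -55.2, 79.7]
tool_rot: [-3.139, 0.0, 1.568]
force: [0.3, -0.1, -1.7]
width: 53.5
```

```bash
cat >> h.py <<'E'
def circ_fixed(xy,r):
    """fit circle of known outer radius enclosing points: minimise max overshoot / robust outer boundary"""
    from scipy.optimize import least_squares
    h=cv2.convexHull(xy.astype(np.float32))[:,0]
    return least_squares(lambda p:np.hypot(*(h-p).T)-r,h.mean(0),loss="soft_l1").x
def held(d,cz_world,r,P,band=1.2,mask=None):
    """top face of held ring near tcp; returns centre world"""
    W=cloud(d);m=(np.hypot(W[...,0]-P[0],W[...,1]-P[1])<r+8)&(abs(W[...,2]-cz_world)<band)
    if mask is not None:
        rgb=d["pixels"].astype(int);m&=mask(rgb[...,0],rgb[...,1],rgb[...,2])
    mm=cv2.morphologyEx(m.astype(np.uint8),cv2.MORPH_OPEN,np.ones((5,5)))>0
    q=W[mm];return circ_fixed(q[:,:2],r).round(1),q.mean(0).round(1),int(mm.sum())
E
python3 - <<'E'
from h import *
d=shot("wrist","b5");P,R=pose();print(P,R.as_euler("xyz"))
W=cloud(d);m=(np.hypot(W[...,0]-490,W[...,1]+55)<26)&(W[...,2]>75)&(W[...,2]<130);print(np.percentile(W[m][:,2],[5,25,50,75,95]))
print(held(d,np.median(W[m][:,2]),28,P,1.5,lambda R,G,B:R>140))
m=(np.hypot(W[...,0]-490,W[...,1]+55)<12)&(W[...,2]>30)&(W[...,2]<66);q=W[m];print("stud",m.sum(),q.mean(0) if m.sum() else "")
t=get_image("top");np.savez("b5t.npz",**t)
W=cloud(t);m=(np.hypot(W[...,0]-490,W[...,1]+55)<12)&(W[...,2]>30)&(W[...,2]<66);q=W[m];print("stud top",m.sum())
E
```

```text
[490.33101222 -55.28864202  80.27553856] [-3.13982624e+00  1.10556891e-04  1.56749121e+00]
[90.40274746 91.34266653 91.74126902 92.13273759 92.70854918]
(array([489.6, -55.3]), array([487.9, -55.3,  91.8]), 7594)
stud 0 
stud top 0
```

View pics/b5.png

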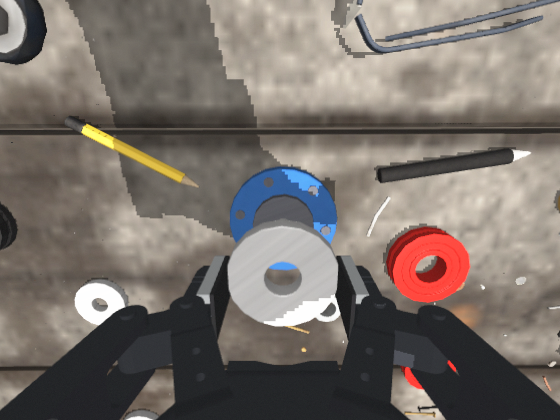

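arm_command:
  rows:
    - [[0,0,15,0,0,0],[0,0,25,0,0,0],[0,0,32,0,0,0],[0,0,32,0,0,0]]

```text
clock: 5.5
eef_pos: [489.3, -54.9, 48.3]
tool_rot: [-3.139, -0.0, 1.568]
force: [0.6, 0.8, -1.5]
width: 52.9
```

```bash
python3 - <<'E'
from h import *
shot("wrist","b6",(200,180,360,320),4);shot("side","b6s",(200,180,290,250),8)
E
```

```text
(no output)
```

View pics/b6.png

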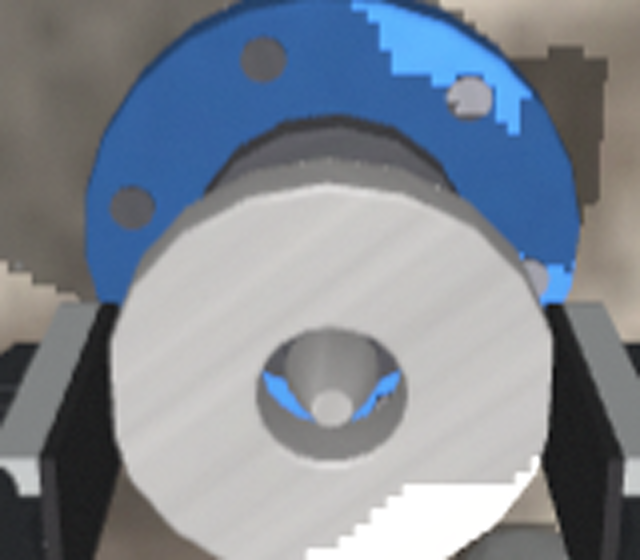

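The wrist view shows the stud tip inside the bore at crop (330,405), nearly centred. I'll keep lowering.

arm_command:
  rows:
    - [[0,0,12,0,0,0],[0,0,22,0,0,0],[0,0,26,0,0,0],[0,0,28,0,0,0],[0,0,28,0,0,0]]

```text
clock: 6.02
eef_pos: [489.9, -54.8, 21.5]
tool_rot: [-3.141, -0.0, 1.568]
force: [-0.1, 0.0, -1.7]
width: 53.1
```

```bash
python3 - <<'E'
from h import *
d=get_image("wrist");W=cloud(d);P,_=pose();m=(np.hypot(W[...,0]-490,W[...,1]+55)<26)&(np.hypot(W[...,0]-490,W[...,1]+55)>12)&(W[...,2]>22)&(W[...,2]<60);print(np.percentile(W[m][:,2],[5,25,50,75,95]),P)
E
```

```text
[32.62530408 33.17849168 33.55066412 33.92400363 34.4579898 ] [490.06867917 -54.7887341   21.79604612]
```

arm_command:
  rows:
    - [[0,0,3,0,0,0],[0,0,3,0,0,0]]

```text
clock: 6.23
eef_pos: [490.2, -54.8, 18.8]
tool_rot: [3.141, -0.0, 1.568]
force: [0.7, 0.2, -1.4]
width: 53.1
```

arm_command:
  rows:
    - [[0,0,0,0,0,0],[0,0,0,0,0,0],[0,0,0,0,0,0],[0,0,0,0,0,0],[0,0,-40,0,0,0],[0,0,-80,0,0,0],[0,0,-120,0,0,0],[0,0,-160,0,0,0],[0,0,-200,0,0,0],[0,0,-200,0,0,0]]
  claw: 0.7

```text
clock: 7.07
eef_pos: [494.6, -55.3, 226.0]
tool_rot: [3.128, 0.001, 1.568]
force: [1.3, -0.8, -0.4]
width: 72.2
```

```bash
python3 - <<'E'
from h import *
d=shot("wrist","b7",(180,120,400,310),3.5)
print(held(d,30,28,(490,-55),1.5,lambda R,G,B:R>110))
W=cloud(d);m=(np.hypot(W[...,0]-490,W[...,1]+55)<26)&(np.hypot(W[...,0]-490,W[...,1]+55)>12)&(W[...,2]>22)&(W[...,2]<60);print(np.percentile(W[m][:,2],[5,25,50,75,95]))
print(topface(d,(493.7,-283.2),30,10,20));plan([493.7,-283.2,200],-90)
s=sensors.read_state();print(s["qpos"])
E
```

```text
(array([488.8, -54.5]), array([488.1, -53.4,  30. ]), 1207)
[28.73374308 29.50324568 30.02107597 30.54274148 31.2237654 ]
(array([ 493.4, -283.2]), 22.4, array([ 492.5, -282.4,   13.5]), 959)
row [-228.1, 1.1, 23.1, 0.0, -0.9, 179.8] at [492.9 -55.1 223. ] rows~ 26
[ 0.03826176  0.41659699  0.02278813  1.95662369 -0.01341447  0.75903652
  1.63684192]
```

View pics/b7.png

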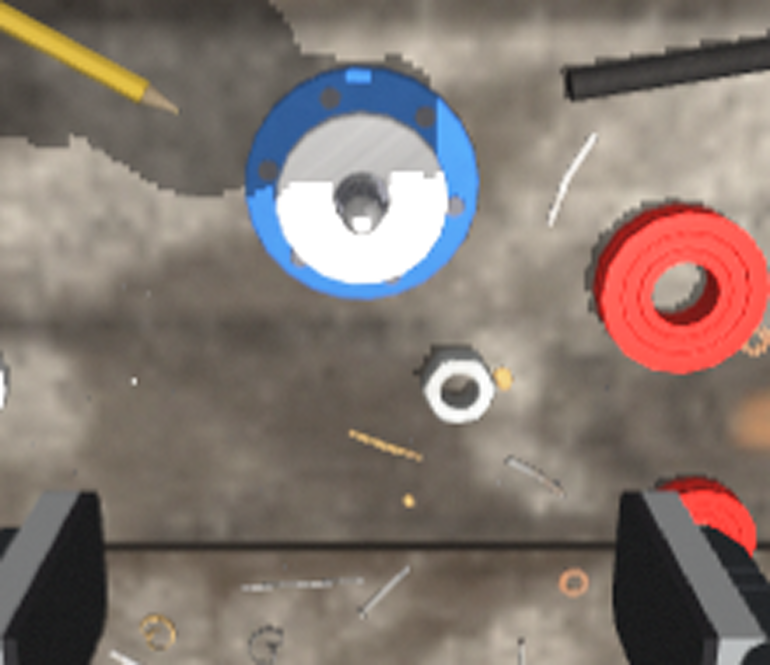

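arm_command:
  rows:
    - [[-228,1,0,0,0,100],[-228,1,0,0,0,100],[-228,1,0,0,0,100],[-228,1,0,0,0,100],[-228,1,0,0,0,100],[-228,1,0,0,0,100],[-228,1,0,0,0,100],[-228,1,0,0,0,100],[-228,1,0,0,0,100],[-228,1,0,0,0,100],[-228,1,0,0,0,100],[-228,1,0,0,0,100],[-228,1,0,0,0,100],[-228,1,0,0,0,100],[-228,1,0,0,0,100],[-228,1,0,0,0,100],[-228,1,0,0,0,100]]

```text
clock: 8.53
eef_pos: [490.2, -282.5, 218.2]
tool_rot: [-3.141, 0.001, -0.174]
force: [0.7, 0.2, -0.6]
width: 72.6
```

```bash
python3 - <<'E'
from h import *
plan([495.5,-283.2,150],-90)
print(sensors.read_state()["qpos"].round(2) if hasattr(sensors.read_state()["qpos"],"round") else sensors.read_state()["qpos"])
E
```

```text
row [5.4, -0.2, 68.2, 0.0, 0.1, 80.0] at [ 490.2 -282.5  218.2] rows~ 12
[ 0.14  0.57  0.52  1.78 -0.36  0.89  0.65]
```

arm_command:
  rows:
    - [[5,0,20,0,0,80],[5,0,20,0,0,80],[5,0,20,0,0,80],[5,0,20,0,0,80],[5,0,20,0,0,80],[5,0,20,0,0,80],[5,0,40,0,0,80],[5,0,40,0,0,80],[5,0,68,0,0,80],[5,0,68,0,0,80],[5,0,68,0,0,80],[5,0,68,0,0,80],[5,0,68,0,0,80],[5,0,68,0,0,80]]
  claw: 0.4

```text
clock: 9.7
eef_pos: [495.5, -283.8, 150.8]
tool_rot: [-3.142, 0.0, -1.57]
force: [-0.2, -0.3, -0.1]
width: 59.9
```

```bash
python3 - <<'E'
from h import *
d=shot("wrist","c1");print(topface(d,(493.5,-283.2),30,10,18));plan([496.5,-283.2,20],-90)
print(np.round(sensors.read_state()["qpos"],2))
shot("side","c1s")
E
```

```text
(array([ 494.4, -283.2]), 22.0, array([ 494.8, -283.2,   13.8]), 1349)
row [-0.5, -0.9, 131.0, -0.0, 0.0, 0.0] at [ 495.5 -283.7  151. ] rows~ 4
[-0.03  0.78  0.85  1.84 -0.75  0.88 -0.39]
```

View pics/c1.png

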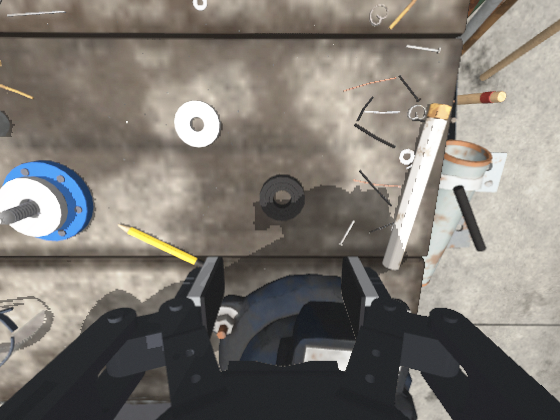

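View pics/c1s.png

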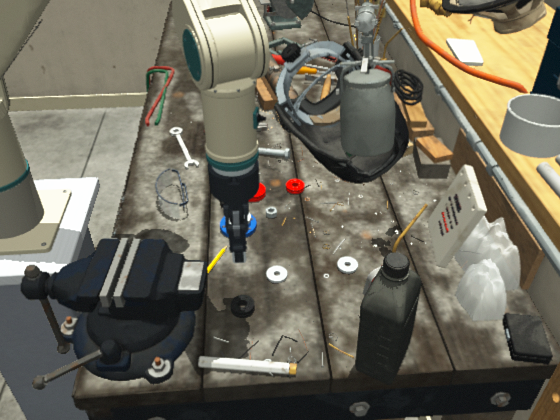

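arm_command:
  rows:
    - [[0,-1,40,0,0,0],[0,-1,70,0,0,0],[0,-1,100,0,0,0],[0,-1,120,0,0,0],[0,-1,130,0,0,0],[0,-1,130,0,0,0],[0,-1,130,0,0,0]]

```text
clock: 10.38
eef_pos: [496.6, -284.3, 21.4]
tool_rot: [-3.141, -0.0, -1.573]
force: [0.1, 0.3, 1.1]
width: 59.8
```

```bash
python3 - <<'E'
from h import *
d=shot("wrist","c2");print(topface(d,(494,-283.2),26,10,16));plan([496.5,-283.2,0],-90);print(sensors.read_state()["force"])
shot("top","c2t",(300,150,520,350),3)
E
```

```text
(array([ 493.8, -283. ]), 22.7, array([ 495. , -283.1,   13.7]), 3962)
row [-1.4, 0.6, 22.0, -0.1, -0.1, -0.1] at [ 497.1 -284.6   22. ] rows~ 1
[-0.43343387 -0.13465424  0.78054837]
```

View pics/c2.png

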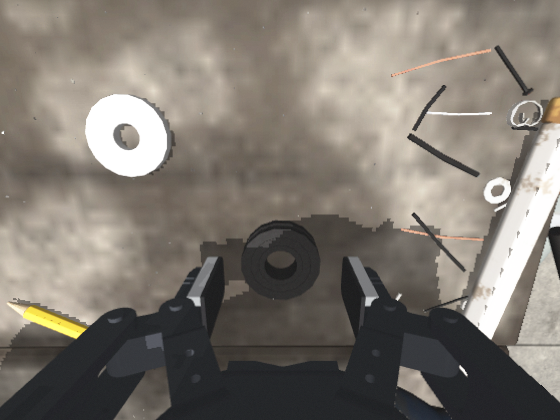

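View pics/c2t.png

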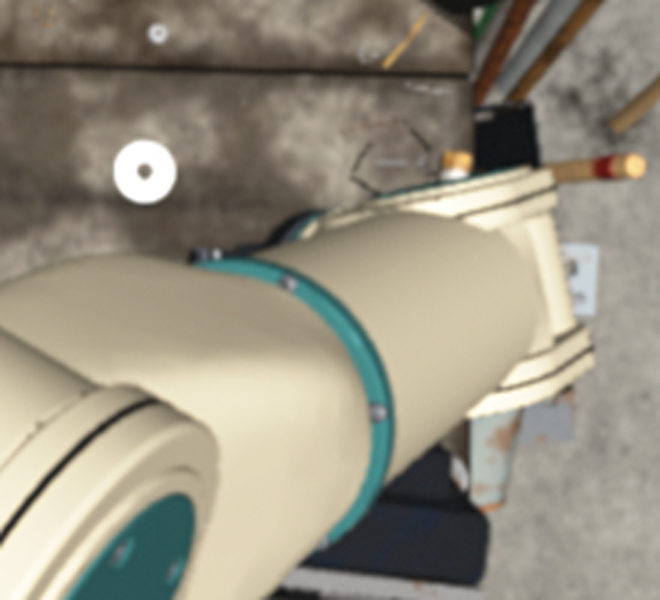

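arm_command:
  rows:
    - [[-1,0,16,0,0,0],[-1,0,22,0,0,0],[-1,0,22,0,0,0]]

```text
clock: 10.73
eef_pos: [496.4, -282.1, -1.3]
tool_rot: [3.141, 0.001, -1.573]
force: [-0.4, -0.2, -0.5]
width: 59.7
```

arm_command:
  rows:
    - [[0,0,0,0,0,0],[0,0,0,0,0,0],[0,0,0,0,0,0],[0,0,0,0,0,0],[0,0,0,0,0,0],[0,0,0,0,0,0]]
  claw: -1

```text
clock: 11.23
eef_pos: [496.8, -283.1, 0.1]
tool_rot: [-3.14, -0.001, -1.573]
force: [-1.6, 0.8, 6.6]
width: 40.8
```

arm_command:
  rows:
    - [[0,0,-40,0,0,0],[0,0,-80,0,0,0],[0,0,-110,0,0,0],[0,0,-110,0,0,0],[0,0,-110,0,0,0]]

```text
clock: 11.65
eef_pos: [497.7, -283.4, 111.0]
tool_rot: [-3.138, -0.002, -1.573]
force: [0.3, -0.0, -1.3]
width: 41.3
```

```bash
python3 - <<'E'
from h import *
d=shot("wrist","c3",(130,150,430,380),2.6);P,R=pose();print(P,R.as_euler("xyz"))
W=cloud(d);m=(np.hypot(W[...,0]-P[0],W[...,1]-P[1])<20)&(W[...,2]>P[2]-5)&(W[...,2]<P[2]+35)
q=W[m];z=np.percentile(q[:,2],[10,30,50,70,90,98]);print(z)
zt=z[3];print(held(d,zt,22,P,1.5))
plan([490,-55,110],-90)
E
```

```text
[ 496.83425352 -282.41280725  109.43616001] [-3.14032148e+00 -5.16132747e-06 -1.57291085e+00]
[117.24705352 123.99612928 124.55170825 124.99226945 125.59793035
 129.25825362]
(array([ 494.7, -283.2]), array([ 495.3, -283.4,  124.8]), 4223)
row [-227.4, 7.3, -0.6, -0.1, -0.0, -0.1] at [ 496.8 -282.4  109.4] rows~ 6
```

View pics/c3.png

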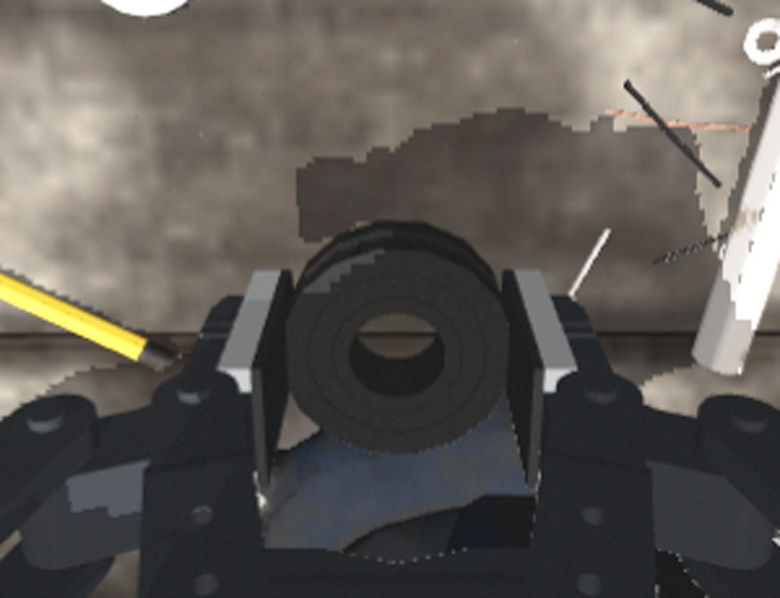

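arm_command:
  rows:
    - [[-228,5,0,0,0,0],[-228,5,0,0,0,0],[-228,5,0,0,0,0],[-228,5,0,0,0,0],[-228,5,0,0,0,0],[-228,5,0,0,0,0],[-228,5,20,0,0,0],[-228,5,30,0,0,0],[-228,5,30,0,0,0],[-228,5,30,0,0,0]]

```text
clock: 12.53
eef_pos: [491.1, -55.9, 78.1]
tool_rot: [3.139, -0.001, -1.576]
force: [0.4, -0.7, 0.2]
width: 41.2
```

```bash
python3 - <<'E'
from h import *
d=shot("wrist","c4");P,R=pose();print(P,R.as_euler("xyz"))
W=cloud(d);m=(np.hypot(W[...,0]-489.6,W[...,1]+55)<18)&(W[...,2]>86)&(W[...,2]<110)
z=np.median(W[m][:,2]);print(z,held(d,z,22,P,1.5))
E
```

```text
[491.64651029 -56.25327351  78.62459748] [ 3.14060216e+00 -9.28303753e-04 -1.57592535e+00]
91.68575284150104 (array([488.4, -55.7]), array([489.9, -55.9,  91.8]), 4248)
```

View pics/c4.png

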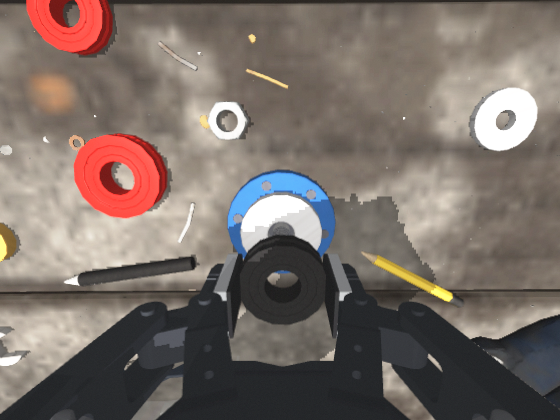

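arm_command:
  rows:
    - [[-1,0,12,0,0,0],[-1,0,20,0,0,0],[-1,0,28,0,0,0],[-1,0,28,0,0,0]]

```text
clock: 12.92
eef_pos: [491.4, -54.1, 49.8]
tool_rot: [3.14, 0.0, -1.575]
force: [0.3, -0.1, 0.0]
width: 41.1
```

```bash
python3 - <<'E'
from h import *
d=shot("wrist","c5",(200,180,360,320),4);P,R=pose()
W=cloud(d);m=(np.hypot(W[...,0]-489.6,W[...,1]+55)<18)&(W[...,2]>52)&(W[...,2]<80)
z=np.median(W[m][:,2]);print(P,z,held(d,z,22,P,1.5))
E
```

```text
[491.57549923 -54.13087769  50.3662741 ] 63.30586373439735 (array([488.4, -54.1]), array([489.8, -54.3,  63.6]), 3829)
```

View pics/c5.png

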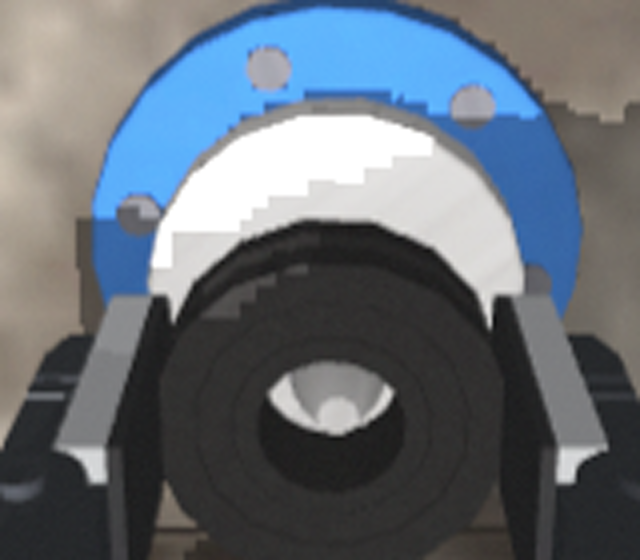

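The stud tip is in the black bush's bore at crop (337,412). I'll lower it onto the washer and release.

arm_command:
  rows:
    - [[0,0,10,0,0,0],[0,0,16,0,0,0],[0,0,19,0,0,0],[0,0,19,0,0,0]]

```text
clock: 13.3
eef_pos: [491.8, -53.7, 31.5]
tool_rot: [3.141, 0.0, -1.574]
force: [-0.6, 0.1, -0.4]
width: 40.9
```

arm_command:
  rows:
    - [[0,0,0,0,0,0],[0,0,0,0,0,0],[0,0,0,0,0,0],[0,0,0,0,0,0],[0,0,-40,0,0,0],[0,0,-80,0,0,0],[0,0,-120,0,0,0],[0,0,-150,0,0,0],[0,0,-150,0,0,0]]
  claw: 0.4

```text
clock: 14.05
eef_pos: [495.2, -55.1, 187.1]
tool_rot: [-3.132, -0.001, -1.574]
force: [0.9, -0.5, 0.0]
width: 59.6
```

```bash
python3 - <<'E'
from h import *
d=shot("wrist","c6",(180,120,400,310),3.5)
W=cloud(d);r=np.hypot(W[...,0]-490,W[...,1]+55);m=(r<20)&(r>11)&(W[...,2]>32)&(W[...,2]<58);print(np.percentile(W[m][:,2],[5,25,50,75,95]))
print(held(d,44,22,(490,-55),1.5));plan([475.1,168.8,150],-90);print(np.round(sensors.read_state()["qpos"],2))
E
```

```text
[42.57341247 43.20645312 43.70133307 44.24489652 44.96744508]
(array([489.1, -53.6]), array([488.6, -54.3,  43.8]), 820)
row [-222.8, 19.5, 34.5, -0.4, -0.0, -0.1] at [494.  -54.1 184.7] rows~ 6
[-0.54  0.65  0.93  2.01 -0.71  0.84 -0.77]
```

View pics/c6.png

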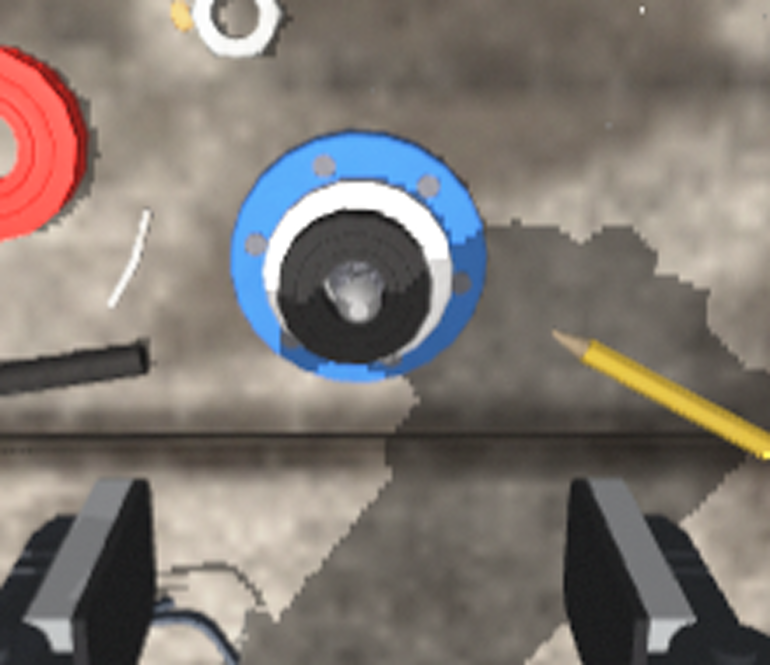

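arm_command:
  rows:
    - [[-222,19,0,0,0,-90],[-222,19,0,0,0,-90],[-222,19,0,0,0,-90],[-222,19,0,0,0,-90],[-222,19,0,0,0,-90],[-222,19,0,0,0,-90],[-222,19,0,0,0,-90],[-222,19,0,0,0,-90],[-222,19,0,0,0,-90],[-222,19,0,0,0,-90],[-222,19,0,0,0,-90],[-222,19,0,0,0,-90],[-222,19,0,0,0,-90],[-222,19,0,0,0,-90],[-222,19,0,0,0,-90]]
  claw: 0.25

```text
clock: 15.35
eef_pos: [473.0, 168.2, 181.2]
tool_rot: [3.142, 0.002, -0.005]
force: [-0.3, 0.4, -0.2]
width: 53.2
```

```bash
python3 - <<'E'
from h import *
plan([475.1,168.8,120],90);print(np.round(sensors.read_state()["qpos"],2))
E
```

```text
row [2.2, -0.6, 61.2, -0.1, 0.1, -90.3] at [473.  168.2 181.2] rows~ 13
[-0.75  0.54  0.51  1.99 -0.4   0.72  0.01]
```

arm_command:
  rows:
    - [[2,0,0,0,0,-90],[2,0,0,0,0,-90],[2,0,0,0,0,-90],[2,0,0,0,0,-90],[2,0,0,0,0,-90],[2,0,0,0,0,-90],[2,0,0,0,0,-90],[2,0,0,0,0,-90],[2,0,20,0,0,-90],[2,0,40,0,0,-90],[2,0,60,0,0,-90],[2,0,60,0,0,-90],[2,0,60,0,0,-90],[2,0,60,0,0,-90],[2,0,60,0,0,-90]]

```text
clock: 16.6
eef_pos: [475.4, 168.2, 121.4]
tool_rot: [-3.141, 0.0, 1.564]
force: [0.7, -0.3, -0.2]
width: 53.1
```

```bash
python3 - <<'E'
from h import *
d=shot("wrist","d1");print(topface(d,(475,168.8),22,7,14));plan([475,168.8,-1],90);print(np.round(sensors.read_state()["qpos"],2))
E
```

```text
(array([474. , 168.5]), 16.9, array([473.2, 168.6,   9.9]), 815)
row [0.6, -0.5, 122.6, -0.0, 0.0, -0.3] at [475.5 168.2 121.6] rows~ 3
[-0.42  0.59  0.03  2.02 -0.03  0.53  1.2 ]
```

View pics/d1.png

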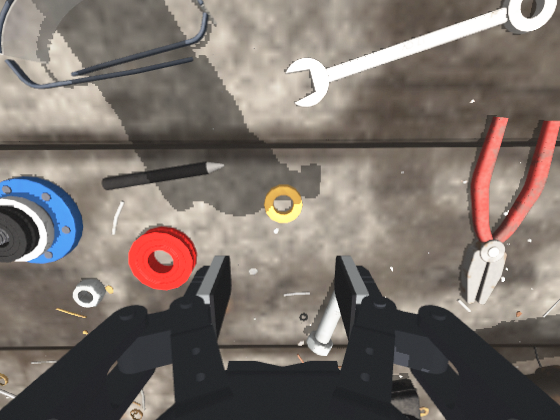

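arm_command:
  rows:
    - [[0,-1,40,0,0,0],[0,-1,80,0,0,0],[0,-1,105,0,0,0],[0,-1,115,0,0,0],[0,-1,121,0,0,0],[0,-1,121,0,0,0],[0,-1,121,0,0,0]]

```text
clock: 17.23
eef_pos: [475.4, 168.7, 1.8]
tool_rot: [3.14, -0.0, 1.568]
force: [-0.5, -0.7, 0.6]
width: 53.0
```

arm_command:
  rows:
    - [[0,0,0,0,0,0],[0,0,0,0,0,0],[0,0,0,0,0,0],[0,0,0,0,0,0],[0,0,0,0,0,0],[0,0,0,0,0,0]]
  claw: -1

```text
clock: 17.73
eef_pos: [475.7, 168.8, 2.7]
tool_rot: [3.139, -0.001, 1.568]
force: [-1.3, -0.9, 8.0]
width: 30.2
```

arm_command:
  rows:
    - [[0,0,-40,0,0,0],[0,0,-80,0,0,0],[0,0,-110,0,0,0],[0,0,-110,0,0,0],[0,0,-110,0,0,0]]

```text
clock: 18.15
eef_pos: [476.2, 169.0, 113.5]
tool_rot: [3.136, -0.002, 1.568]
force: [0.4, 0.3, -1.7]
width: 29.9
```

```bash
python3 - <<'E'
from h import *
d=shot("wrist","d2",(130,150,430,380),2.6);P,R=pose();print(P,R.as_euler("xyz"))
W=cloud(d);m=(np.hypot(W[...,0]-P[0],W[...,1]-P[1])<15)&(W[...,2]>P[2]-5)&(W[...,2]<P[2]+35)
q=W[m];z=np.percentile(q[:,2],[10,30,50,70,90,98]);print(z)
print(held(d,z[3],17,P,1.5,YE))
E
```

```text
[475.00588785 168.50668557 112.00979512] [ 3.13940818e+00 -9.97508072e-04  1.56805180e+00]
[117.45574884 120.16247071 120.61649376 120.99077251 121.55523608
 133.25982241]
(array([474.5, 168.7]), array([473.9, 168.7, 120.7]), 1827)
```

View pics/d2.png

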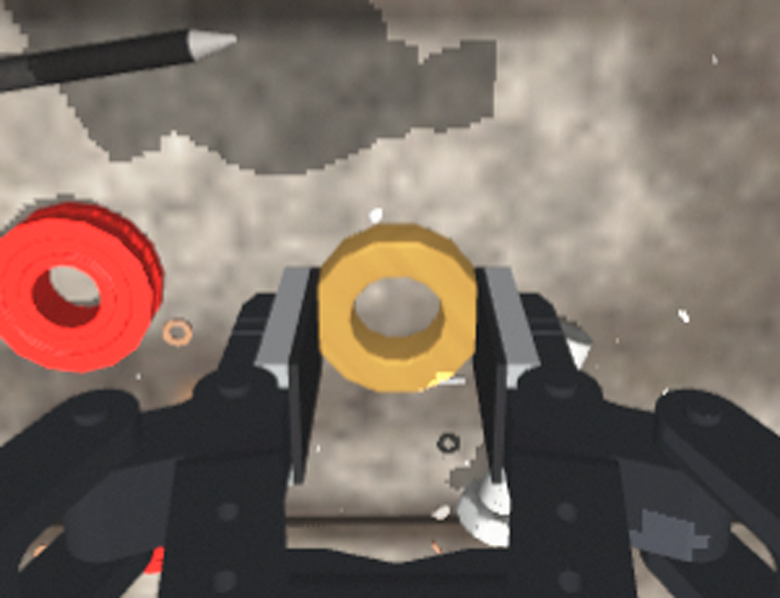

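arm_command:
  rows:
    - [[-224,15,0,0,0,0],[-224,15,0,0,0,0],[-224,15,0,0,0,0],[-224,15,0,0,0,0],[-224,15,0,0,0,0],[-224,15,0,0,0,0],[-224,15,10,0,0,0],[-224,15,25,0,0,0],[-224,15,25,0,0,0],[-224,15,25,0,0,0]]

```text
clock: 19.03
eef_pos: [487.5, -54.6, 84.4]
tool_rot: [-3.138, -0.001, 1.569]
force: [0.4, -0.0, -0.8]
width: 30.0
```

```bash
python3 - <<'E'
from h import *
d=shot("wrist","d3",(180,150,400,330),3.5);P,R=pose();print(P,R.as_euler("xyz"))
W=cloud(d);m=(np.hypot(W[...,0]-489.6,W[...,1]+55)<14)&(W[...,2]>88)&(W[...,2]<110)
z=np.median(W[m][:,2]);print(z,held(d,z,17,P,1.5,YE))
E
```

```text
[488.28719552 -54.56202453  85.12053991] [-3.13936515e+00 -6.83909326e-04  1.56975252e+00]
91.53431831961021 (array([486.1, -54.6]), array([486. , -54.6,  91.6]), 1913)
```

View pics/d3.png

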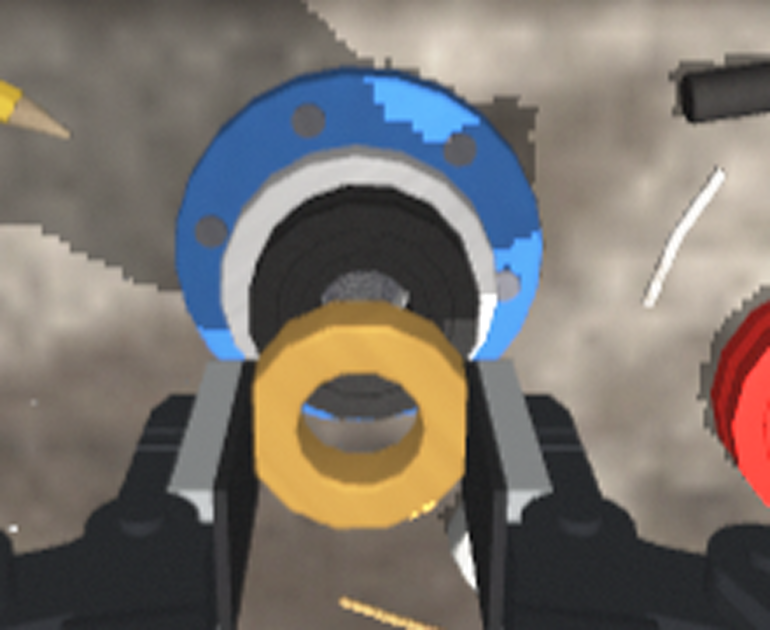

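arm_command:
  rows:
    - [[0,3,5,0,0,0],[0,3,18,0,0,0],[0,3,28,0,0,0],[0,3,28,0,0,0]]

```text
clock: 19.42
eef_pos: [491.1, -55.1, 56.3]
tool_rot: [-3.139, -0.0, 1.569]
force: [-0.4, 0.5, -0.5]
width: 30.1
```

```bash
python3 - <<'E'
from h import *
d=shot("wrist","d4",(200,180,360,320),4);P,R=pose()
W=cloud(d);m=(np.hypot(W[...,0]-489.6,W[...,1]+55)<18)&(W[...,2]>56)&(W[...,2]<80)
z=np.median(W[m][:,2]);print(P,z,held(d,z,17,P,1.5,YE))
E
```

```text
[491.35279342 -55.21306427  57.0248509 ] 63.3656226070932 (array([489.3, -55.1]), array([489. , -55.5,  63.5]), 1853)
```

View pics/d4.png

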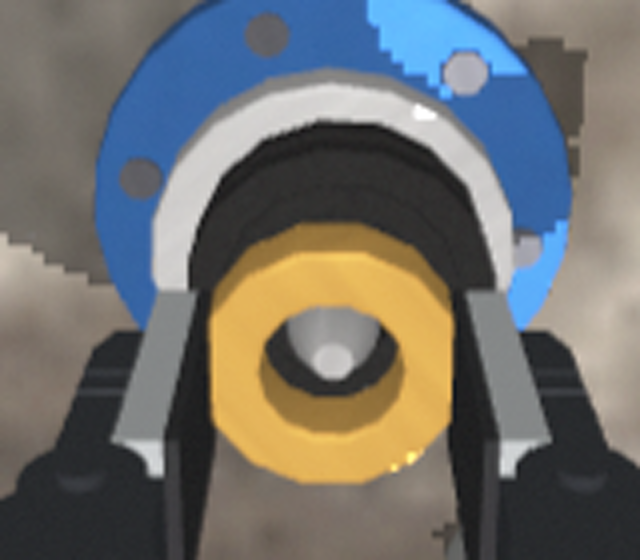

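The stud is in the brass bore at crop (335,360). I'll lower the last 9 mm and release.

arm_command:
  rows:
    - [[0,0,6,0,0,0],[0,0,9,0,0,0],[0,0,9,0,0,0]]

```text
clock: 19.72
eef_pos: [491.8, -55.6, 48.4]
tool_rot: [-3.141, -0.0, 1.568]
force: [0.2, -0.4, -0.8]
width: 30.2
```

arm_command:
  rows:
    - [[0,0,0,0,0,0],[0,0,0,0,0,0],[0,0,0,0,0,0],[0,0,0,0,0,0],[0,0,-40,0,0,0],[0,0,-80,0,0,0],[0,0,-120,0,0,0],[0,0,-150,0,0,0],[0,0,-150,0,0,0]]
  claw: 0.4

```text
clock: 20.47
eef_pos: [495.9, -56.1, 204.7]
tool_rot: [3.13, 0.001, 1.568]
force: [0.5, -0.5, -1.1]
width: 60.0
```

```bash
python3 - <<'E'
from h import *
d=shot("wrist","d5",(180,100,400,290),3.5)
W=cloud(d);r=np.hypot(W[...,0]-490,W[...,1]+55);m=(r<15)&(r>11)&(W[...,2]>40)&(W[...,2]<70);print(np.percentile(W[m][:,2],[5,25,50,75,95]))
print(held(d,54,17,(490,-55),1.5))
# standoff pre-grasp: tilt 30, yaw 119
Rt=Ro.from_euler("xyz",[np.pi,0,np.deg2rad(119)])*Ro.from_rotvec([-np.deg2rad(30),0,0]);print(Rt.as_matrix().round(2))
tcp=np.array([626,72,5.]);print("approach -150:",tcp-150*Rt.as_matrix()[:,2]);plan(tcp-150*Rt.as_matrix()[:,2],119,30);print(np.round(sensors.read_state()["qpos"],2))
E
```

```text
[52.94668946 53.54968855 54.05550579 54.49873644 55.0858608 ]
(array([490.1, -55.9]), array([489.6, -56.2,  54. ]), 470)
[[-0.48  0.76  0.44]
 [ 0.87  0.42  0.24]
 [-0.    0.5  -0.87]]
approach -150: [560.40352196  35.63927848 134.90381057]
row [91.8, 65.2, 67.8, -28.9, 7.8, -28.4] at [494.4 -55.9 202.2] rows~ 6
[ 0.08  0.45 -0.03  1.97  0.02  0.71  1.6 ]
```

View pics/d5.png

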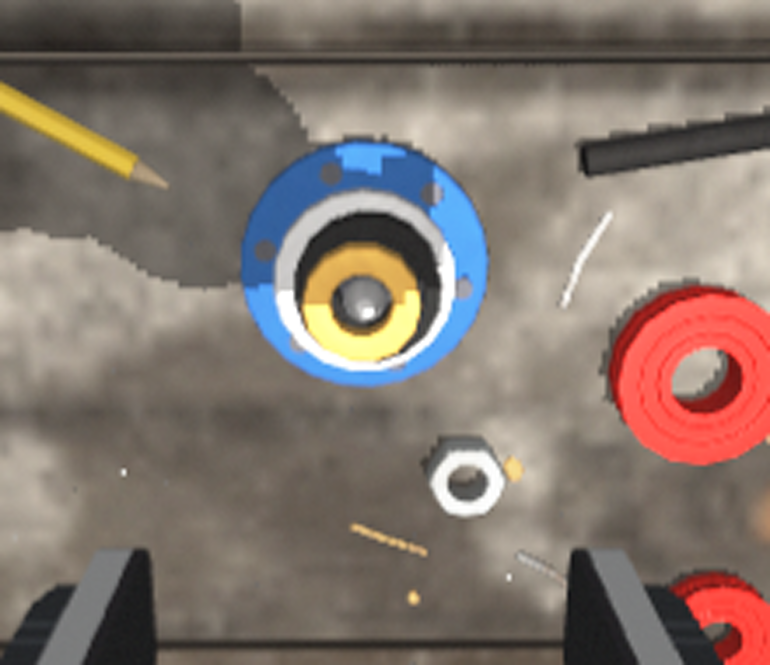

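```bash
python3 - <<'E'
from h import *
Rt=Ro.from_euler("xyz",[np.pi,0,np.deg2rad(119)])*Ro.from_rotvec([-np.deg2rad(30),0,0])
plan(np.array([631,75,4.])-130*Rt.as_matrix()[:,2],119,30)
E
```

```text
row [99.7, 78.8, 86.2, -28.9, 7.8, -28.4] at [494.4 -55.9 202.2] rows~ 6
```

arm_command:
  rows:
    - [[50,40,0,-15,4,-15],[50,40,0,-15,4,-15],[100,79,30,-29,8,-28],[100,79,30,-29,8,-28],[100,79,86,-29,8,-28],[100,79,86,-29,8,-28],[100,79,86,-29,8,-28],[100,79,86,-29,8,-28],[100,79,86,-29,8,-28],[100,79,86,-29,8,-28]]

```text
clock: 21.35
eef_pos: [562.3, 22.1, 118.9]
tool_rot: [2.808, 0.032, 1.943]
force: [-0.4, -0.7, -0.2]
width: 59.9
```

```bash
python3 - <<'E'
from h import *
d=shot("wrist","e1");shot("side","e1s")
print(topface(d,(626,72),26,9,15));plan([631,75,4],119,30);print(np.round(sensors.read_state()["qpos"],2))
E
```

```text
(array([625.5,  72.3]), 22.4, array([624.1,  71.3,  11.6]), 1127)
row [27.7, 43.3, 134.5, -11.2, 4.8, -6.2] at [561.   21.7 118. ] rows~ 4
[ 0.35  0.64 -0.56  2.16  1.28  0.27  0.65]
```

View pics/e1.png

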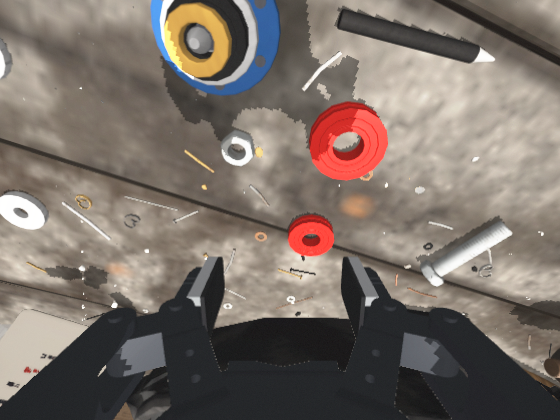

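View pics/e1s.png

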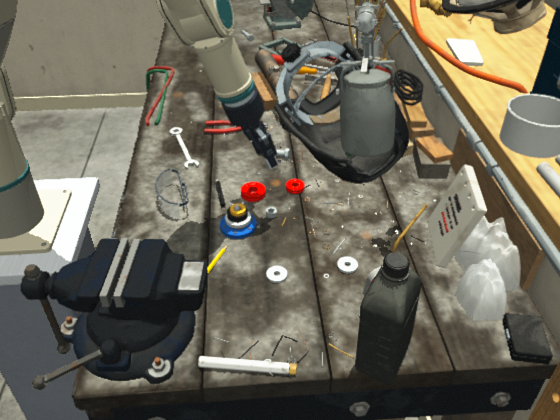

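```bash
python3 - <<'E'
import numpy as np
from scipy.optimize import least_squares
from scipy.spatial.transform import Rotation as R
# general FK guess: z-up base, q1 about -z?, q2 about y, q3 about z, q4 about y, q5 z, q6 y, q7 z ; signs fit
D=[([-1.355,.629,.038,1.518,-.027,.996,-.02],[180.6,623.9,230.6],[3.142,.002,1.289]),
([.03826,.4166,.02279,1.9566,-.0134,.759,1.6368],[492.9,-55.1,223.],[3.128,.001,1.568]),
([-.42,.59,.03,2.02,-.03,.53,1.2],[475.5,168.2,121.6],[-3.141,0,1.564]),
([.08,.45,-.03,1.97,.02,.71,1.6],[494.4,-55.9,202.2],[3.13,.001,1.568]),
([.14,.57,.52,1.78,-.36,.89,.65],[490.2,-282.5,218.2],[-3.141,.001,-.174]),
([-.03,.78,.85,1.84,-.75,.88,-.39],[495.5,-283.7,151.],[-3.142,0,-1.57]),
([-.54,.65,.93,2.01,-.71,.84,-.77],[494,-54.1,184.7],[-3.132,-.001,-1.574]),
([-.75,.54,.51,1.99,-.4,.72,.01],[473,168.2,181.2],[3.142,.002,-.005]),
([.35,.64,-.56,2.16,1.28,.27,.65],[561,21.7,118],[2.808,.032,1.943])]
import itertools
Q=np.array([d[0] for d in D]);P=np.array([d[1] for d in D]);RR=R.from_euler("xyz",[d[2] for d in D])
def fk(q,s,p):
    q=np.asarray(q)*s
    H,a,b,c,x0,e=p
    r1=R.from_euler("ZYZ",[q[0],q[1],q[2]]);r2=r1*R.from_euler("YZ",[q[3],q[4]]);r3=r2*R.from_euler("YZ",[q[5],q[6]])
    t=np.array([x0,0,H])+r1.apply([0,0,a])+r2.apply([0,0,b])+r3.apply([0,0,c])
    return t,r3
best=[]
for s in itertools.product([-1,1],repeat=4):
    S=np.array([s[0],1,s[1],1,s[2],1,s[3]])
    f=lambda p:np.concatenate([np.r_[fk(q,S,p)[0]-t,] for q,t in zip(Q,P)])
    o=least_squares(f,[300,400,400,250,0,0])
    off=[(fk(q,S,o.x)[1].inv()*r).as_rotvec() for q,r in zip(Q,RR)]
    best.append((o.cost,s,o.x,np.std(off,0),np.mean(off,0)))
best.sort(key=lambda b:b[0])
for b in best[:3]:print(b)
E
```

```text
(np.float64(2305.0643679176387), (-1, -1, -1, -1), array([343.34886142, 515.64746015, 398.63340187, 306.55198529,
        17.09798795,   0.        ]), array([0.0057479 , 0.0062727 , 2.95671099]), array([ 8.28141293e-04,  1.74532888e-04, -1.04736893e+00]))
(np.float64(2305.064367917789), (-1, -1, -1, 1), array([343.34885882, 515.64745977, 398.63340174, 306.55198245,
        17.09798844,   0.        ]), array([0.00559842, 0.00259879, 1.96867859]), array([-0.00272739, -0.00195585,  0.03217151]))
(np.float64(3400.6135413793136), (-1, -1, 1, -1), array([-39.76578818, 638.89733495, 312.37276263, 102.84669826,
        20.14201258,   0.        ]), array([0.37045371, 0.41822787, 1.98614388]), array([-0.04880703, -0.42781723, -1.59660785]))
```

```bash
cat > kin.py <<'E'
import numpy as np
from scipy.optimize import least_squares
from scipy.spatial.transform import Rotation as R
D=[([-1.355,.629,.038,1.518,-.027,.996,-.02],[180.6,623.9,230.6],[3.142,.002,1.289]),
([.03826,.4166,.02279,1.9566,-.0134,.759,1.6368],[492.9,-55.1,223.],[3.128,.001,1.568]),
([-.42,.59,.03,2.02,-.03,.53,1.2],[475.5,168.2,121.6],[-3.141,0,1.564]),
([.08,.45,-.03,1.97,.02,.71,1.6],[494.4,-55.9,202.2],[3.13,.001,1.568]),
([.14,.57,.52,1.78,-.36,.89,.65],[490.2,-282.5,218.2],[-3.141,.001,-.174]),
([-.03,.78,.85,1.84,-.75,.88,-.39],[495.5,-283.7,151.],[-3.142,0,-1.57]),
([-.54,.65,.93,2.01,-.71,.84,-.77],[494,-54.1,184.7],[-3.132,-.001,-1.574]),
([-.75,.54,.51,1.99,-.4,.72,.01],[473,168.2,181.2],[3.142,.002,-.005]),
([.35,.64,-.56,2.16,1.28,.27,.65],[561,21.7,118],[2.808,.032,1.943])]
Q=np.array([d[0] for d in D]);P=np.array([d[1] for d in D]);RR=R.from_euler("xyz",[d[2] for d in D])
S=np.array([-1,1,-1,1,-1,1,-1])
def chain(q,p):
    q=np.asarray(q)*S;H,a,b,c,x1,x2,x3,x4=p
    r0=R.from_euler("Z",q[0]);r1=R.from_euler("ZYZ",q[:3]);r2=r1*R.from_euler("YZ",q[3:5]);r3=r2*R.from_euler("YZ",q[5:])
    r1b=r1*R.from_euler("Y",q[3]);r2b=r2*R.from_euler("Y",q[5])
    sh=np.array([0,0,H]);el=sh+r1.apply([x1,0,a]);w=el+r1b.apply([x2,0,0])+r2.apply([x3,0,b]);t=w+r2b.apply([x4,0,0])+r3.apply([0,0,c])
    return t,r3*R.from_euler("Z",np.pi),el,w
def fit():
    f=lambda p:np.r_[np.concatenate([chain(q,p)[0]-t for q,t in zip(Q,P)]),np.asarray(p[4:])*.02]
    return least_squares(f,[343,515,398,306,0,0,0,0])
if __name__=="__main__":
    o=fit();print(o.cost,o.x.round(1));print(o.fun.reshape(-1)[:27].reshape(-1,3).round(1))
    print([np.linalg.norm((chain(q,o.x)[1].inv()*r).as_rotvec()).round(3) for q,r in zip(Q,RR)])
E
python3 kin.py
```

```text
2045.670278307578 [358.3 504.9 405.1 267.   59.4  -2.5  20.5  26.3]
[[-26.4   5.8  -1.6]
 [  9.7  27.1   2. ]
 [-19.8  23.3  -2.1]
 [  8.7  26.9   1.7]
 [  7.8  10.4   0. ]
 [ -8.8  -3.9  -0.6]
 [  2.9  -2.3   3.3]
 [-10.1  18.8  -2.5]
 [ -2.6   5.2  -0.2]]
[np.float64(0.001), np.float64(0.004), np.float64(0.006), np.float64(0.006), np.float64(0.006), np.float64(0.008), np.float64(0.01), np.float64(0.012), np.float64(0.012)]
```

```bash
python3 - <<'E'
s=open("kin.py").read()
s=s.replace("c,x1,x2,x3,x4=p","c,x1,x2,x3,x4,y0,y1,y2,y3=p").replace("sh=np.array([0,0,H])","sh=np.array([0,0,H])+r0.apply([0,y0,0])").replace("[x1,0,a]","[x1,y1,a]").replace("[x3,0,b]","[x3,y2,b]").replace("r3.apply([0,0,c])","r2b.apply([0,y3,0])+r3.apply([0,0,c])").replace("306,0,0,0,0]","306]+[0]*8")
open("kin.py","w").write(s)
E
python3 kin.py
```

```text
29.874625107769624 [359.4 565.5 379.8 384.7  -7.3   6.8  -7.7  -2.8 -15.6 -17.8   2.4   2.4]
[[ 0.1 -0.5  0.1]
 [-1.7 -0.5 -0.4]
 [ 1.9  1.5  0.5]
 [ 1.1 -1.9  0.2]
 [ 0.8  1.3  1.4]
 [-0.7 -3.5 -1.1]
 [-0.2 -0.7  0.4]
 [-3.9  3.1 -1. ]
 [-0.1 -0.3 -0.1]]
[np.float64(0.001), np.float64(0.004), np.float64(0.006), np.float64(0.006), np.float64(0.006), np.float64(0.008), np.float64(0.01), np.float64(0.012), np.float64(0.012)]
```

```bash
cat > ik.py <<'E'
from kin import *
lo=np.array([-3.06,-.37,-1.25,.18,-1.1,.23,-2.94]);hi=np.array([3.06,2.12,1.32,2.47,4.24,1.98,2.94])
p=fit().x
def target(lean_deg,th):
    # lean direction (horizontal, direction body leans); tool -y toward lean dir
    l=np.deg2rad(lean_deg);yaw=l+np.pi-np.pi/2+np.pi  # tool y=(sin yaw,-cos yaw) = -lean
    yaw=np.arctan2(-np.cos(l),np.sin(l)) 
    return R.from_euler("xyz",[np.pi,0,yaw])*R.from_rotvec([-np.deg2rad(th),0,0]),np.rad2deg(yaw)
def ik(tp,Rt,q0,w=0.02):
    mid=(lo+hi)/2
    def f(q):
        t,r,_,_=chain(q,p);return np.r_[(t-tp)/10,(r.inv()*Rt).as_rotvec()*10,w*(q-q0)]
    o=least_squares(f,np.clip(q0,lo+.03,hi-.03),bounds=(lo+.02,hi-.02))
    t,r,_,_=chain(o.x,p);return o.x,np.linalg.norm(t-tp),np.linalg.norm((r.inv()*Rt).as_rotvec())
E
python3 - <<'E'
from ik import *
# check convention
Rt,y=target(209.4,30);print(y,Rt.as_matrix().round(2).tolist())
rng=np.random.default_rng(0)
base=np.array([-.1,.8,0,1.9,0,.6,1.6])
for lean in (209,230,250,270,290):
  for th in (25,30,35,40):
    Rt,y=target(lean,th);best=None
    for k in range(14):
        q0=base+rng.normal(0,.5,7); 
        if k%2: q0[4]=3.14-(.5*k/7);q0[6]-=3.1
        q,e,er=ik(np.array([631,75,4.]),Rt,np.clip(q0,lo+.05,hi-.05),.002)
        if e<2 and er<.02:
            mg=np.min(np.minimum(q-lo,hi-q))
            if best is None or mg>best[0]:best=(mg,q)
    print(lean,th,round(y),None if best is None else (best[0].round(2),best[1].round(2)))
E
```

```text
119.4 [[-0.49, 0.75, 0.44], [0.87, 0.43, 0.25], [0.0, 0.5, -0.87]]
209 25 119 (np.float64(0.27), array([ 0.54,  1.12, -0.98,  2.05,  1.91,  0.63,  0.38]))
209 30 119 (np.float64(0.26), array([ 0.58,  1.16, -0.99,  2.11,  2.15,  0.64,  0.2 ]))
209 35 119 (np.float64(0.27), array([ 0.21,  0.95, -0.34,  2.19,  3.25,  0.5 , -1.09]))
209 40 119 (np.float64(0.23), array([ 0.34,  1.03, -0.49,  2.24,  3.17,  0.64, -0.89]))
230 25 140 (np.float64(0.24), array([ 0.61,  1.13, -0.97,  1.95,  1.53,  0.47,  1.16]))
230 30 140 (np.float64(0.04), array([ 0.6 ,  1.1 , -0.84,  1.99,  1.74,  0.27,  0.97]))
230 35 140 (np.float64(0.17), array([ 0.76,  1.26, -1.08,  2.02,  1.87,  0.44,  0.99]))
230 40 140 (np.float64(0.16), array([ 0.39,  1.  , -0.37,  2.08,  4.05,  0.39, -1.39]))
250 25 160 (np.float64(0.21), array([ 0.6 ,  1.12, -0.88,  1.83,  0.9 ,  0.44,  2.11]))
250 30 160 (np.float64(0.13), array([ 0.65,  1.14, -0.88,  1.85,  0.8 ,  0.36,  2.26]))
250 35 160 (np.float64(0.17), array([ 0.75,  1.25, -1.01,  1.85,  0.94,  0.4 ,  2.2 ]))
250 40 160 (np.float64(0.09), array([ 0.79,  1.27, -0.98,  1.86,  0.76,  0.32,  2.43]))
270 25 180 (np.float64(0.23), array([ 0.58,  1.16, -0.9 ,  1.67,  0.62,  0.66,  2.71]))
270 30 180 (np.float64(0.12), array([ 0.7 ,  1.31, -1.13,  1.65,  0.82,  0.79,  2.61]))
270 35 180 (np.float64(0.09), array([ 0.71,  1.28, -1.02,  1.64,  0.58,  0.7 ,  2.85]))
270 40 180 (np.float64(0.1), array([ 0.78,  1.39, -1.15,  1.61,  0.66,  0.78,  2.83]))
290 25 -160 (np.float64(0.02), array([-0.27,  1.12,  0.64,  1.55, -1.08,  1.17, -1.92]))
290 30 -160 (np.float64(0.02), array([ 0.48,  1.17, -0.74,  1.47,  0.25,  0.88, -2.92]))
290 35 -160 (np.float64(0.53), array([ 0.18,  1.08, -0.07,  1.45, -0.57,  1.  , -2.26]))
290 40 -160 (np.float64(0.02), array([-0.09,  1.2 ,  0.53,  1.41, -1.08,  1.39, -1.9 ]))
```

```bash
python3 - <<'E'
from ik import *
q=np.array([.35,.64,-.56,2.16,1.28,.27,.65])
Rt,y=target(209,30);z=Rt.as_matrix()[:,2]
G=np.array([631,75,4.])
for s in (130,100,60,30,0,0):
    q,e,er=ik(G-s*z,Rt,q,.01);print(s,q.round(2),round(e,1),round(er,3),(G-s*z).round(0))
print("stud route")
for t in ([600,55,80],[560,20,120],[520,-20,120],[496,-52,110],[496,-52,58]):
    q,e,er=ik(np.array(t,float),Rt,q,.01);print(t,q.round(2),round(e,1),round(er,3))
E
```

```text
130 [ 0.68  0.84 -0.99  2.23  1.95  0.43  0.25] 0.0 0.0 [574.  43. 117.]
100 [ 0.65  0.92 -0.99  2.21  2.02  0.49  0.22] 0.0 0.0 [587.  51.  91.]
60 [ 0.61  1.01 -0.98  2.18  2.09  0.55  0.18] 0.0 0.0 [605.  60.  56.]
30 [ 0.59  1.08 -0.97  2.15  2.13  0.59  0.17] 0.0 0.0 [618.  68.  30.]
0 [ 0.57  1.14 -0.96  2.11  2.17  0.61  0.16] 0.0 0.0 [631.  75.   4.]
0 [ 0.57  1.14 -0.96  2.11  2.17  0.61  0.16] 0.0 0.0 [631.  75.   4.]
stud route
[600, 55, 80] [ 0.63  0.95 -0.98  2.19  2.02  0.5   0.22] 0.0 0.0
[560, 20, 120] [ 0.74  0.82 -0.98  2.26  1.97  0.39  0.27] 0.0 0.0
[520, -20, 120] [ 0.87  0.81 -1.    2.33  2.04  0.37  0.28] 0.0 0.0
[496, -52, 110] [ 0.97  0.83 -1.    2.36  2.1   0.35  0.31] 0.0 0.0
[496, -52, 58] [ 0.96  1.01 -1.02  2.38  2.24  0.52  0.25] 0.0 0.0
```

Those poses are reachable, so I'll let the arm settle at the tilted standoff.

```bash
python3 -c "
from h import *
plan([574,43,117],119,30)"
```

```text
row [15.1, 18.6, 7.0, -11.2, 4.8, -6.2] at [561.   21.7 118. ] rows~ 2
```

arm_command:
  rows:
    - [[15,19,7,-11,5,-6],[15,19,7,-11,5,-6],[15,19,7,-11,5,-6],[15,19,7,-11,5,-6],[15,19,7,-11,5,-6],[15,19,7,-11,5,-6],[15,19,7,-11,5,-6],[15,19,7,-11,5,-6]]

```text
clock: 22.12
eef_pos: [576.6, 42.7, 119.3]
tool_rot: [2.619, -0.002, 2.072]
force: [-0.6, 0.4, -0.3]
width: 60.2
```

```bash
python3 -c "
from h import *
plan([574,43,117],119,30);print(np.round(sensors.read_state()['qpos'],2))"
```

```text
row [1.5, -3.0, 1.0, -0.0, 0.1, -0.3] at [576.6  42.7 119.3] rows~ 1
[ 0.6   0.77 -0.86  2.24  2.07  0.33  0.09]
```

```bash
python3 - <<'E'
from h import *
d=shot("wrist","e2");shot("side","e2s",(200,60,440,230),3.2)
print(topface(d,(625.8,72),24,9,15));plan([630.8,75,4],119,30)
E
```

```text
(array([625.3,  72. ]), 22.3, array([623.9,  71.1,  11.6]), 1199)
row [1.8, -3.8, 131.5, 0.0, 0.1, -0.2] at [576.9  43.2 119.8] rows~ 4
```

View pics/e2.png

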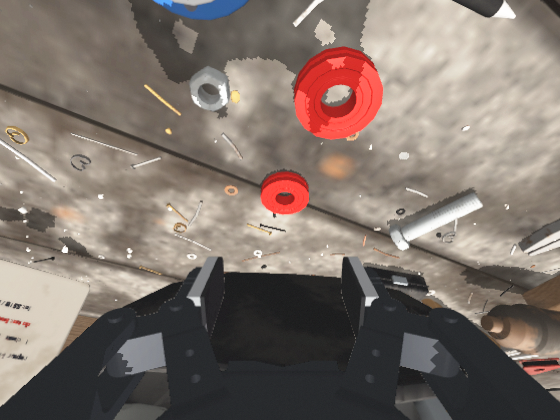

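View pics/e2s.png

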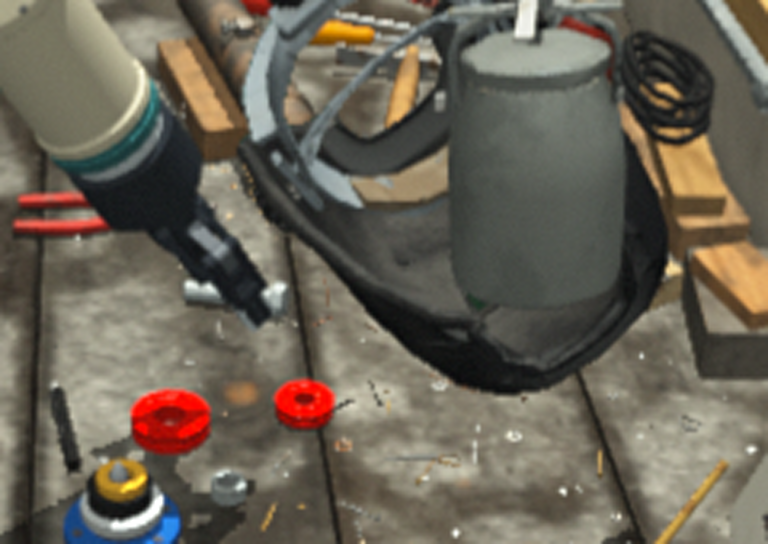

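arm_command:
  rows:
    - [[1,-2,20,0,0,0],[2,-4,40,0,0,0],[2,-4,60,0,0,0],[2,-4,80,0,0,0],[2,-4,80,0,0,0],[2,-4,80,0,0,0]]

```text
clock: 22.72
eef_pos: [607.2, 63.3, 47.7]
tool_rot: [2.618, -0.003, 2.074]
force: [0.2, 0.4, 0.3]
width: 59.8
```

```bash
python3 - <<'E'
from h import *
d=shot("wrist","e3");shot("side","e3s",(200,60,440,230),3.2);s=sensors.read_state();print(s["force"],np.round(s["qpos"],2))
print(topface(d,(625.8,72),24,9,15));plan([630.8,75,4],119,30)
E
```

```text
[ 0.07593939 -0.28520411  0.52165989] [ 0.55  0.98 -0.88  2.19  2.2   0.49  0.04]
(array([625.5,  71.9]), 22.4, array([623.3,  70.8,  11.6]), 2077)
row [-0.6, 0.3, 52.3, 0.1, 0.0, -0.2] at [607.4  62.7  49.1] rows~ 2
```

View pics/e3.png

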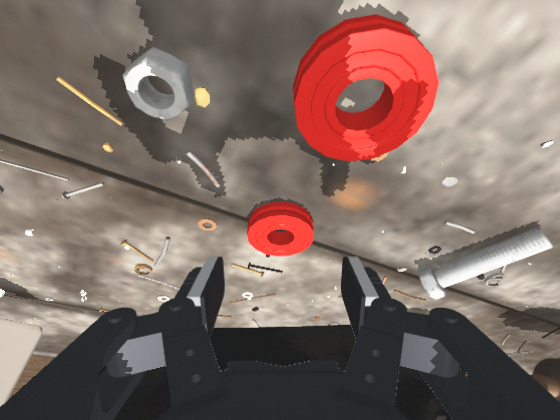

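View pics/e3s.png

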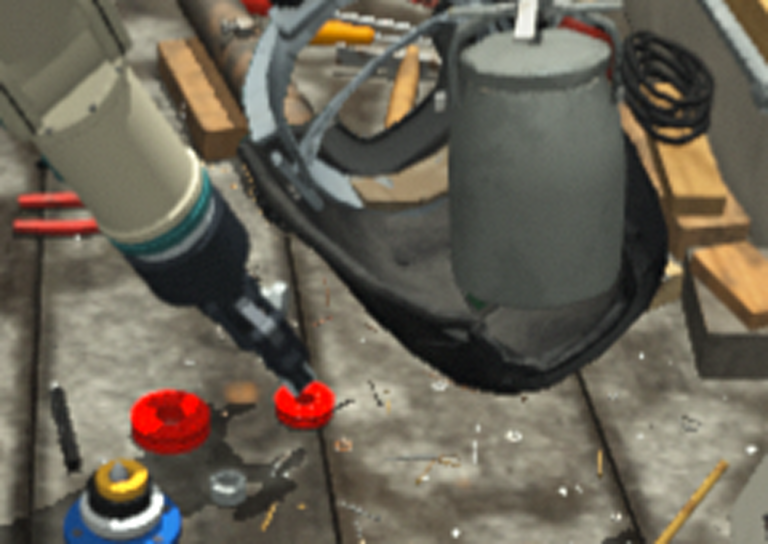

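arm_command:
  rows:
    - [[0,0,20,0,0,0],[0,0,36,0,0,0],[0,0,45,0,0,0],[0,0,50,0,0,0],[0,0,50,0,0,0]]

```text
clock: 23.23
eef_pos: [629.6, 74.6, 5.0]
tool_rot: [2.617, -0.002, 2.073]
force: [-0.3, 0.2, 0.3]
width: 59.7
```

```bash
python3 - <<'E'
from h import *
d=shot("wrist","e4",(130,150,430,380),2.6);s=sensors.read_state();print(s["force"],np.round(s["qpos"],2))
plan([630.8,75,4],119,30)
E
```

```text
[ 0.03595816 -0.27336657 -0.36159339] [ 0.52  1.08 -0.87  2.13  2.25  0.55  0.03]
row [-0.3, 0.5, 1.9, 0.1, 0.0, -0.2] at [629.4  74.6   5.4] rows~ 1
```

View pics/e4.png

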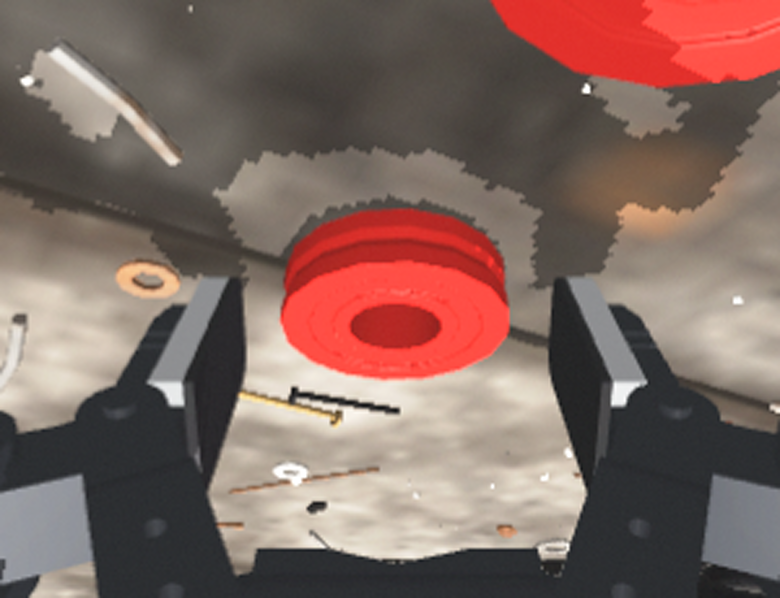

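arm_command:
  rows:
    - [[0,0,2,0,0,0],[0,0,2,0,0,0]]

```text
clock: 23.45
eef_pos: [630.5, 74.9, 3.8]
tool_rot: [2.616, -0.001, 2.073]
force: [0.1, 0.3, -0.7]
width: 59.9
```

arm_command:
  rows:
    - [[0,0,0,0,0,0],[0,0,0,0,0,0],[0,0,0,0,0,0],[0,0,0,0,0,0],[0,0,0,0,0,0],[0,0,0,0,0,0]]
  claw: -1

```text
clock: 23.95
eef_pos: [630.5, 75.0, 4.3]
tool_rot: [2.616, -0.001, 2.073]
force: [-3.3, -1.2, 7.0]
width: 41.3
```

```bash
python3 - <<'E'
from h import *
d=shot("wrist","e5",(130,150,430,380),2.6);s=sensors.read_state();print(s["force"])
print(topface(d,(625.8,72),24,9,15))
# world up in tool frame
P,R=pose();print("up",R.inv().apply([0,0,20]).round(1),"out",R.inv().apply([-43,-25,0]).round(1))
E
```

```text
[-3.37711954 -2.15011841  6.99140669]
(array([625.2,  71.9]), 23.8, array([622.8,  70.7,  11.6]), 3273)
up [  0.   10.  -17.3] out [ -1.2 -43.  -25. ]
```

View pics/e5.png

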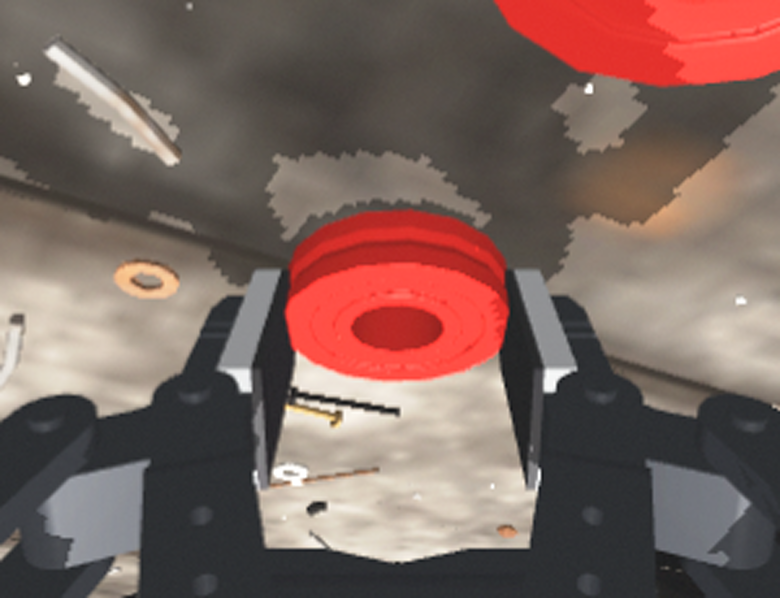

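arm_command:
  rows:
    - [[0,0,-20,0,0,0],[0,0,-40,0,0,0],[0,0,-70,0,0,0],[0,0,-100,0,0,0],[0,0,-120,0,0,0],[0,0,-120,0,0,0],[0,0,-120,0,0,0]]

```text
clock: 24.58
eef_pos: [578.2, 45.2, 108.1]
tool_rot: [2.616, 0.001, 2.072]
force: [0.3, -0.7, -0.5]
width: 40.9
```

```bash
cat >> h.py <<'E'
def heldtilt(d,P,col,r,below=25,above=45):
    """coloured held ring: top-face plane and centre in world"""
    W=cloud(d);rgb=d["pixels"].astype(int);m=col(rgb[...,0],rgb[...,1],rgb[...,2])&(np.linalg.norm(W-P,axis=-1)<45)
    m=cv2.morphologyEx(m.astype(np.uint8),cv2.MORPH_OPEN,np.ones((3,3)))>0
    q=W[m];zt=np.percentile(q[:,2],60);best=None
    rng=np.random.default_rng(0)
    for _ in range(300):
        a=q[rng.choice(len(q),3,False)];n=np.cross(a[1]-a[0],a[2]-a[0]);l=np.linalg.norm(n)
        if l<50:continue
        n/=l;n*=np.sign(n[2])
        if n[2]<.8:continue
        k=abs((q-a[0])@n)<.7
        if best is None or k.sum()>best.sum():best=k
    t=q[best];c=t.mean(0);n=np.linalg.svd(t-c,full_matrices=False)[2][2];n*=np.sign(n[2])
    e1=np.cross([0,1,0],n);e1/=np.linalg.norm(e1);e2=np.cross(n,e1)
    xy=np.c_[(t-c)@e1,(t-c)@e2];cc=circ_fixed(xy,r);C=c+cc[0]*e1+cc[1]*e2
    return C.round(1),n.round(3),np.rad2deg(np.arccos(n[2])).round(1),len(t),np.round(np.hypot(*(xy-cc).T).max(),1)
E
python3 - <<'E'
from h import *
d=shot("wrist","f1",(130,150,430,380),2.6);P,R=pose();s=sensors.read_state();print(P,s["width"],np.round(s["qpos"],2))
print(heldtilt(d,P,RED,22))
plan([496,-52,115],119,30)
E
```

```text
[578.21413975  45.53043149 107.2422373 ] 40.95607523593266 [ 0.6   0.81 -0.88  2.25  2.11  0.38  0.07]
(array([573.2,  42.8, 115.6]), array([-0.008,  0.006,  1.   ]), np.float64(0.6), 2344, np.float64(23.2))
row [-46.0, -99.0, -66.4, 0.1, 0.1, -0.2] at [578.2  45.5 107.2] rows~ 4
```

View pics/f1.png

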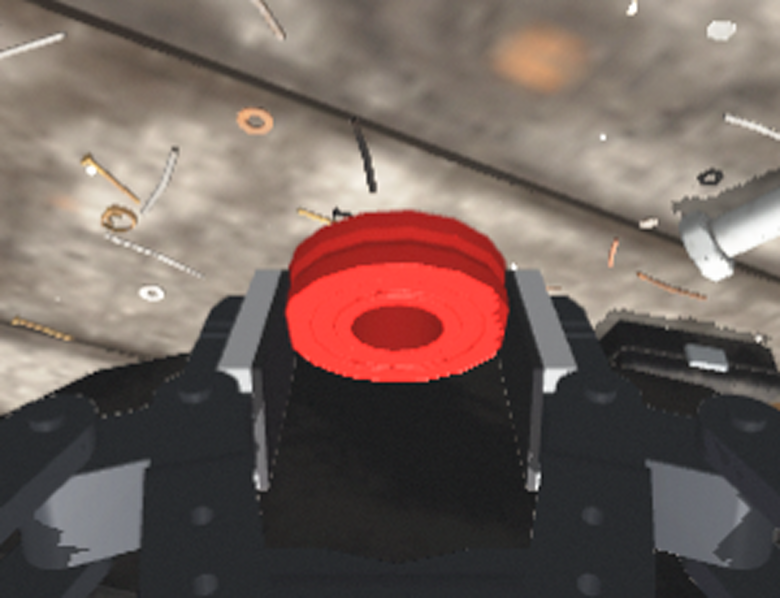

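```bash
python3 -c "
from h import *
P,R=pose();print(R.inv().apply([-83.6,-97.8,0]).round(1))"
```

```text
[ -45.5 -104.1  -60.4]
```

arm_command:
  rows:
    - [[-11,-26,-15,0,0,0],[-23,-52,-30,0,0,0],[-34,-78,-45,0,0,0],[-45,-104,-60,0,0,0],[-45,-104,-60,0,0,0],[-45,-104,-60,0,0,0],[-45,-104,-60,0,0,0]]

```text
clock: 25.22
eef_pos: [495.0, -50.9, 106.3]
tool_rot: [2.616, -0.003, 2.073]
force: [0.8, 0.6, -1.0]
width: 40.8
```

```bash
python3 - <<'E'
from h import *
d=shot("wrist","f2");P,R=pose();s=sensors.read_state();print(P,R.as_euler("xyz"),np.round(s["qpos"],2))
C=heldtilt(d,P,RED,22);print(C)
W=cloud(d);m=(np.hypot(W[...,0]-489.6,W[...,1]+55)<12)&(W[...,2]>55)&(W[...,2]<70);print(m.sum(), W[m].mean(0) if m.sum() else "")
print(R.inv().apply([489.6-C[0][0],-55-C[0][1],-20]).round(1))
E
```

```text
[495.24966172 -50.27141534 106.59572107] [ 2.61569051 -0.00292796  2.07399813] [ 0.92  0.81 -0.94  2.4   2.28  0.34  0.1 ]
(array([490.3, -53.6, 113.9]), array([ 0.001, -0.001,  1.   ]), np.float64(0.1), 2425, np.float64(22.8))
217 [486.87519677 -56.08668301  58.79737211]
[ -0.9 -11.2  16.6]
```

View pics/f2.png

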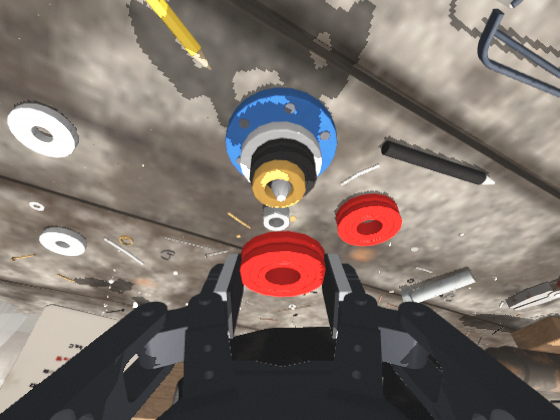

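arm_command:
  rows:
    - [[-1,-6,8,0,0,0],[-1,-11,17,0,0,0],[-1,-17,27,0,0,0],[-1,-17,27,0,0,0],[-1,-17,27,0,0,0]]

```text
clock: 25.68
eef_pos: [494.1, -51.0, 74.6]
tool_rot: [2.616, -0.004, 2.075]
force: [-0.2, 0.4, 0.2]
width: 40.6
```

```bash
python3 - <<'E'
from h import *
d=shot("wrist","f3",(200,170,360,310),4);P,R=pose();s=sensors.read_state();print(P,np.round(s["qpos"],2),s["force"])
C=heldtilt(d,P,RED,22);print(C)
print(R.inv().apply([489.6-C[0][0],-55-C[0][1],66.8-C[0][2]]).round(1))
shot("side","f3s",(200,160,290,240),7)
W=cloud(d);m=(np.hypot(W[...,0]-489.6,W[...,1]+55)<10)&(W[...,2]>52)&(W[...,2]<66);print(m.sum(), W[m].mean(0) if m.sum() else "")
E
```

```text
[494.22950163 -51.32435156  75.12228514] [ 0.92  0.91 -0.95  2.41  2.35  0.44  0.09] [-0.07561343  0.63890895 -1.06491178]
(array([489.4, -53.6,  82.1]), array([-0.001,  0.001,  1.   ]), np.float64(0.1), 2424, np.float64(23.1))
[-1.4 -8.1 13. ]
266 [484.72205037 -56.05878792  54.57766856]
```

View pics/f3.png

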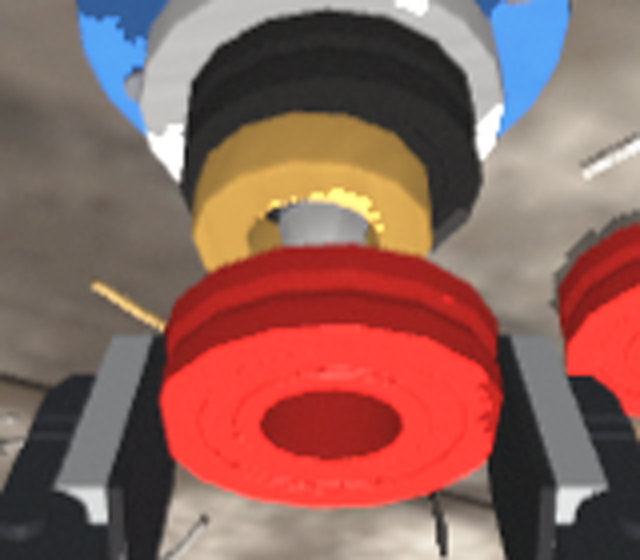

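View pics/f3s.png

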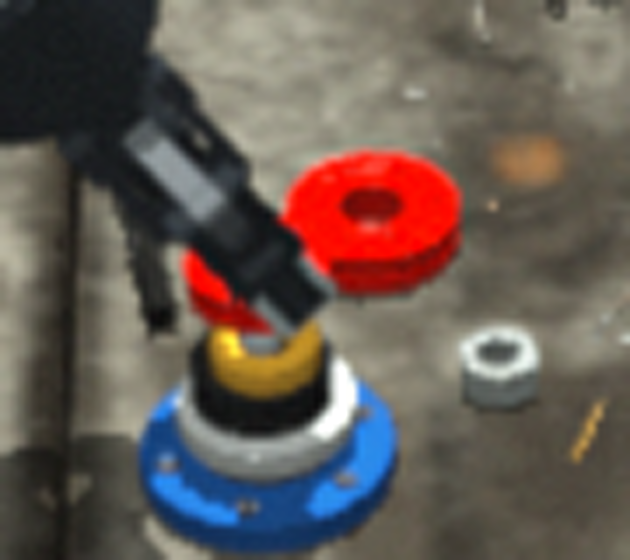

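arm_command:
  rows:
    - [[-1,-3,4,0,0,0],[-1.4,-5,8,0,0,0],[-1.4,-6.5,10.4,0,0,0],[-1.4,-6.5,10.4,0,0,0]]

```text
clock: 26.12
eef_pos: [493.8, -54.2, 62.1]
tool_rot: [2.617, -0.003, 2.073]
force: [0.6, 0.9, 0.2]
width: 40.8
```

```bash
python3 - <<'E'
from h import *
d=shot("wrist","f4",(200,170,360,310),4);P,R=pose();s=sensors.read_state();print(P,np.round(s["qpos"],2),s["force"])
C=heldtilt(d,P,RED,22);print(C)
print(R.inv().apply([489.6-C[0][0],-55-C[0][1],66.6-C[0][2]]).round(1))
E
```

```text
[493.77763307 -54.07363368  62.32736268] [ 0.92  0.95 -0.95  2.41  2.37  0.47  0.09] [-0.72510327  0.94807816 -0.90798292]
(array([488.9, -56.8,  69.5]), array([0.005, 0.008, 1.   ]), np.float64(0.5), 2303, np.float64(22.9))
[ 1.2 -0.2  3.3]
```

View pics/f4.png

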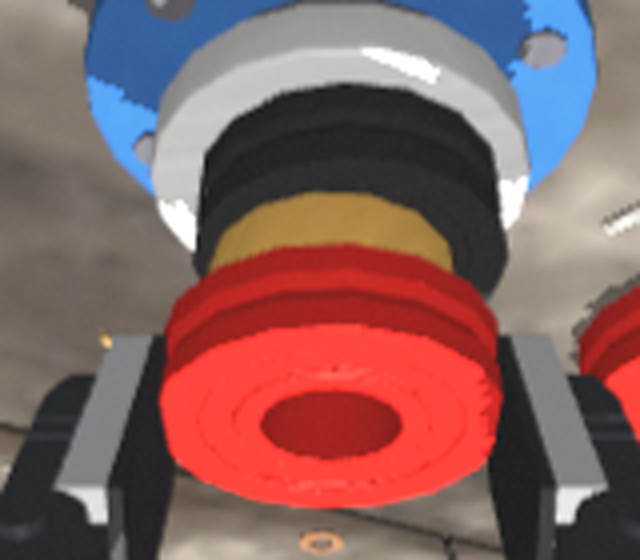

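arm_command:
  rows:
    - [[1,-0.2,1.5,0,0,0],[1,-0.2,3,0,0,0],[1,-0.2,3,0,0,0]]

```text
clock: 26.42
eef_pos: [494.7, -52.4, 59.9]
tool_rot: [2.617, -0.002, 2.073]
force: [0.3, 0.1, -0.3]
width: 40.8
```

```bash
python3 - <<'E'
from h import *
d=get_image("wrist");P,R=pose();s=sensors.read_state();print(P,s["force"],s["width"])
C=heldtilt(d,P,RED,22);print(C)
E
```

```text
[494.7095269  -52.46328149  59.93324409] [ 0.80889482 -0.13525841 -0.47015349] 41.043550154502825
(array([490. , -55. ,  67.3]), array([0.004, 0.005, 1.   ]), np.float64(0.3), 2389, np.float64(22.7))
```

arm_command:
  rows:
    - [[0,-0.5,0.9,0,0,0],[0,-0.5,0.9,0,0,0]]

```text
clock: 26.63
eef_pos: [494.7, -52.5, 58.9]
tool_rot: [2.617, -0.002, 2.073]
force: [-0.7, 0.8, -0.5]
width: 40.7
```

arm_command:
  rows:
    - [[0,0,0,0,0,0],[0,0,0,0,0,0],[0,0,0,0,0,0],[0,0,0,0,0,0],[0,0,0,0,0,0]]
  claw: 0.4

```text
clock: 27.05
eef_pos: [494.7, -52.5, 59.0]
tool_rot: [2.617, -0.002, 2.073]
force: [-0.6, 0.3, -0.9]
width: 59.9
```

```bash
python3 - <<'E'
from h import *
d=shot("wrist","f5",(180,150,400,330),3.5);P,R=pose();s=sensors.read_state();print(P,s["force"],s["width"],np.round(s["qpos"],2))
print(heldtilt(d,P,RED,22))
E
```

```text
[494.68099412 -52.57378161  58.964138  ] [-0.32444497  0.27066098 -0.31420975] 60.20882930449058 [ 0.92  0.96 -0.95  2.41  2.37  0.49  0.08]
(array([489.5, -55.4,  65.8]), array([-0.002,  0.   ,  1.   ]), np.float64(0.1), 2420, np.float64(22.8))
```

View pics/f5.png

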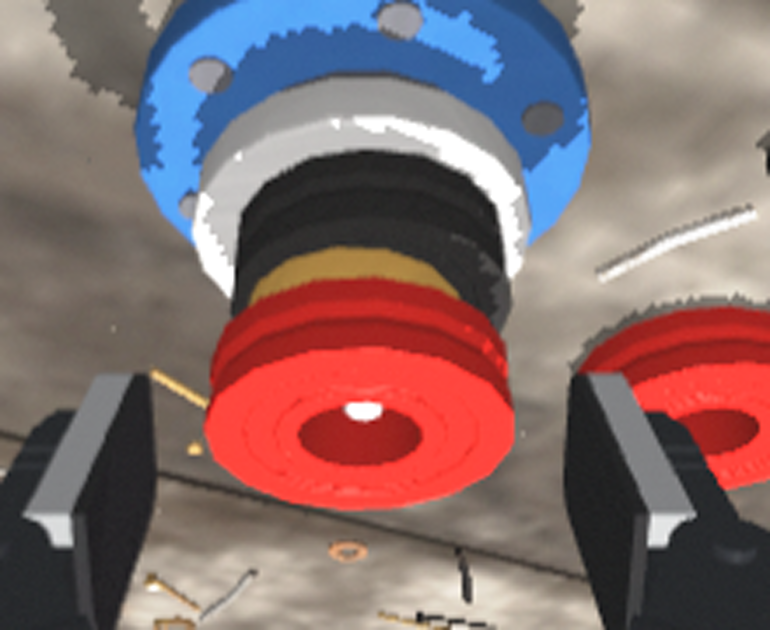

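The red bush is flat, with its top at 65.8 mm (nominal 66), and the stud tip shows in the bore. I'll retreat along the tool axis.

arm_command:
  rows:
    - [[0,0,-15,0,0,0],[0,0,-40,0,0,0],[0,0,-70,0,0,0],[0,0,-100,0,0,0],[0,0,-100,0,0,0],[0,0,-100,0,0,0],[0,0,-100,0,0,0]]

```text
clock: 27.68
eef_pos: [451.0, -77.3, 145.6]
tool_rot: [2.617, -0.001, 2.072]
force: [1.2, 0.1, -0.9]
width: 60.0
```

```bash
python3 - <<'E'
from h import *
d=shot("wrist","g1");s=sensors.read_state();print(s["eef_pos"],s["force"],np.round(s["qpos"],2))
print(heldtilt(d,np.array([489.6,-55,60]),RED,22))
e=shot("side","g1s",(190,160,300,250),7)
W=cloud(e);m=(np.hypot(W[...,0]-489.6,W[...,1]+55)<14)&(W[...,2]>58)&(W[...,2]<80);print(np.percentile(W[m][:,2],[10,50,90]))
E
```

```text
[450.97693333 -76.86144279 145.26474035] [-0.28055139 -0.21867269 -0.86695672] [ 1.09  0.7  -1.02  2.44  2.08  0.24  0.34]
(array([489.5, -55.4,  65.7]), array([-0.003,  0.007,  1.   ]), np.float64(0.4), 1008, np.float64(22.7))
[59.73937375 64.16982622 65.87135164]
```

View pics/g1.png

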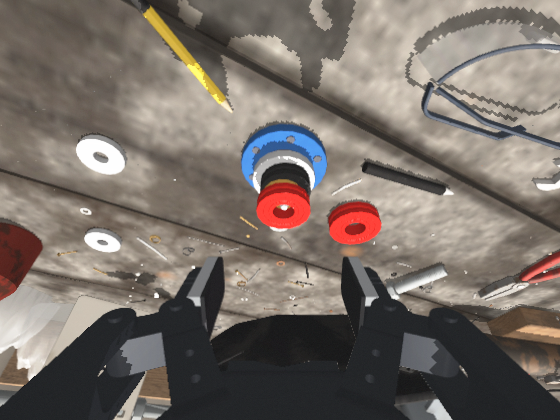

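View pics/g1s.png

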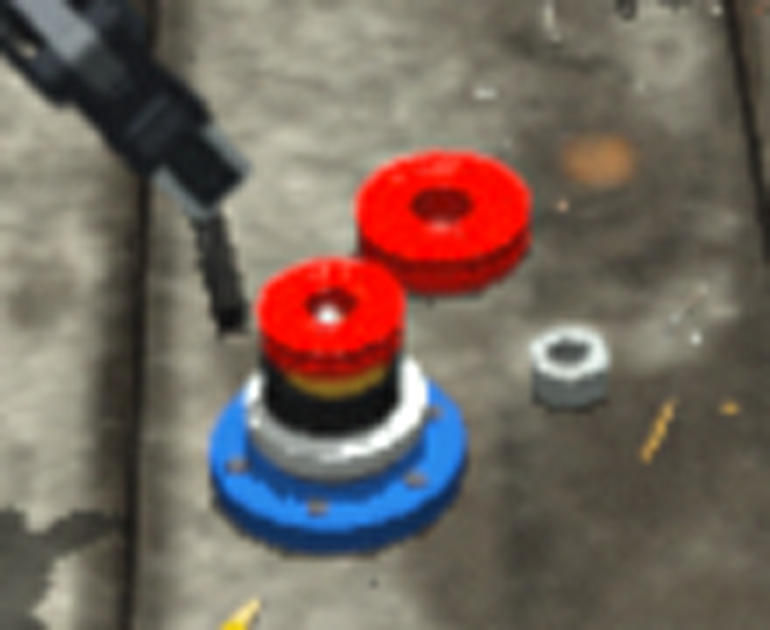

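The side view shows the full stack standing free around crop (330,370): washer, black, brass, red. The gripper is clear, so I'm handing in.

```bash
python3 -c "
from cell import order
print(order.finish_job())"
```

```text
the job is handed in; nothing more can be done
None
```

All four parts are on the stud in order (steel washer, black bush, brass spacer, red bush), and I handed the job in at about 27.7 s. The system reported no verdict.

- **How it went:** The red bush lay partly under the helmet's rim. I gripped and placed it with the tool tilted 30° and the bush level. The other three parts were picked and placed with the tool vertical.
- **Heights:** After each release the part's top measured within 0.3 mm of nominal:

| Part | Measured top (mm) | Nominal (mm) |
|---|---|---|
| Washer | 30.0 | 30 |
| Black bush | 43.8 | 44 |
| Brass spacer | 54.0 | 54 |
| Red bush | 65.7 | 66 |

- **Centring and level:** All centres measured within about 1.5 mm of the stud axis, against the 8 mm limit. The red bush was level to 0.4°.
- **Force and clearance:** The forces I read stayed at or below about 9 N. The last pictures showed the stack standing free with the gripper clear of it.
- **What disagreed:** The measured tool position wandered by 1–2 mm, and the side camera read up to about 5 mm off the other two in y. I relied on the wrist and top cameras, which agreed. The first move to the tilted pose for the red bush stopped short, with joint 6 near its limit; a second command reached it.

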